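# Empty the cup housing and clamp it for measuring

## Task

Get the cup-shaped housing ready for measuring: unscrew the clamp knob all the way up to its stop, take the housing out of the fixture and tip the square stand-offs that are in it out into the grey tray. Put every stand-off lying on the granite into the tray as well. Then stand the empty housing back upright on its seat under the strap, between the two stop pins and the low lip, and screw the knob all the way down so that the strap clamps it tight, leaving everything else on the table where it is.

Things in the scene. Friction and masses are not known exactly. Their poses are not given: they have to be found in the camera images.
- seat (a point): Centre of the housing's seat on a fixed aluminium plate (212 x 124 mm); the plate's top is 15 mm above the table. +x points to the clamp post at x = 100 mm. Stop pins of 12 mm diameter, 20 mm high at x = 38, y = +-38: the seated flange lies 0 to 4 mm short of them. Opposite, a lip 6 mm high with its inner face at x = -52: lift the housing over it
- strap_tip (a point): Middle of the lower edge of the clamp strap's end, where it presses on the housing's flange. The strap, dark steel, 26 mm wide and 12 mm thick, runs from here (37 mm from the seat's centre) out along the fixture's +x over the post. It moves only up and down, with the knob; at knob 0 it is 0.3 mm above the seated flange, which it overlaps by 11 mm
- strap: The same strap as a body, with the fixture's axes; its origin is straight below the seat's centre, at table level when the knob reads 0, and rises with the strap
- knob (a joint): Knob angle, rad, positive counter-clockwise seen from above. Counter-clockwise raises knob, stem and strap together by 3.2 mm per rad (20 mm per turn). Upper stop at +5.2 (strap 16.6 mm up). Downwards the strap meets the seated flange at about -0.1 and the knob stops hard by -0.4 (forced beyond -0.15 it springs back to there, still tight). It stays where it is left; turning takes about 0.06 N m
- knob_grip (a point): Centre of the round black knob, 42 mm diameter, 34 mm high, on top of the vertical 14 mm stem, axis vertical; 157 mm above the table at knob 0, rising with it. The point turns with the knob. Nothing else reaches that height near it: grasp it from above in any direction
- housing_foot (a point): Loose aluminium cup, 0.22 kg: centre of its underside, z along its axis to the mouth. Body 60 to 64 mm outside, 100 mm high, wall 4 mm, floor 12 mm thick, foot flange 96 mm diameter, 12 mm thick. A flat ear on its -x side, at the start pointing away from the post. Smooth bore: the stand-offs slide out with the axis 35 to 45 degrees past level
- housing_ear (a point): Centre of the housing's ear, a radial plate 12 mm thick (along y): 62 mm from the axis along -x, 72 mm above the foot. The ear reaches to 86 mm from the axis, and from 49.5 to 94.5 mm above the foot. Axes as the housing's. Grasp it across its 12 mm
- housing_mouth (a point): Centre of the housing's open mouth, 100 mm above the foot on the axis
- tray: Fixed grey open tray 240 (x) x 200 (y) mm, 45 mm high, walls and floor 5 mm; the origin is at the centre of its underside, on the table
- standoff0_mid (a point): Square-section steel stand-off, 16 x 16 x 64 mm, 60 g, its long axis along its own z; at the start it stands inside the housing. This point is its centre. It may be absent
- standoff1_mid (a point): Square-section steel stand-off, 16 x 16 x 64 mm, 60 g, its long axis along its own z; at the start it stands inside the housing. This point is its centre. It may be absent
- standoff2_mid (a point): Square-section steel stand-off, 16 x 16 x 64 mm, 60 g, its long axis along its own z; at the start it stands inside the housing. This point is its centre. It may be absent
- standoff3_mid (a point): Square-section steel stand-off, 16 x 16 x 64 mm, 60 g, its long axis along its own x; at the start it lies on the granite. This point is its centre (8 mm up). It may be absent
- standoff4_mid (a point): Square-section steel stand-off, 16 x 16 x 64 mm, 60 g, its long axis along its own x; at the start it lies on the granite. This point is its centre (8 mm up). It may be absent
- standoff5_mid (a point): Square-section steel stand-off, 16 x 16 x 64 mm, 60 g, its long axis along its own x; at the start it lies on the granite. This point is its centre (8 mm up). It may be absent
- ring_gauge: Steel ring 72 mm diameter, 24 mm high, origin under its centre, to be left alone
- calliper: Calliper 200 mm long, lying flat, origin under its centre, to be left alone
- acrylic_block: Clear plastic box-shaped block 100 x 130 x 52 mm, origin under its centre, to be left alone
- screwdriver: Screwdriver lying flat, about 200 mm long, to be left alone
- spray_can: Closed can 64 mm diameter, 150 mm high, origin under its centre, to be left alone
- ref_sphere: White ball on a thin stem on a dark round foot 50 mm diameter, 55 mm high, origin under its centre, to be left alone
There are look-alikes about, which are no part of the job. Leave any red look-alike of the part that bears standoff5_mid alone. What is shaped like the part that bears housing_foot but purple is not meant.

How it is judged:
By the outcome, as a careful person would: the job done as asked, in the order asked, and still so for the second after the job is handed in, with the robot touching nothing.
Of standoff0, standoff1, standoff2 only 1 to 3 are there at a start; the rules pass over those that are not, and their reading is None.
Of standoff3, standoff4, standoff5 only 1 to 3 are there at a start; the rules pass over those that are not, and their reading is None.
At some moment in a run one of standoff3, standoff4, standoff5 may be knocked a few centimetres aside while the robot is not near it.
It also fails if it takes over 210 s, if anything falls off the work surface, if the arm or the gripper's body presses on something with over 40 N, if the wrist force passes 120 N, or if a joint passes its speed limit or range.

## Robot

A 6-joint arm with a two-finger parallel gripper is mounted at the origin on the work surface. World frame = base frame: x ahead of the robot, y to its left, z up, the work surface at z = 0. Lengths are in m, angles in degrees, forces in N, time in s.
With the tool pointing down it reaches from about 0.35 to 0.95 m from the base axis. Payload 17.4 kg.
Tool frame: the origin (TCP) lies at the centre of the arm's flange, where the gripper is bolted on; the fingertips stand 186 mm ahead of it and the grasp point (between the pads) lies 167 mm ahead of it; y points along the fingers, z is the direction in which the jaws open and shut, and the axes are right-handed (so a half turn about y gives the same grasp; the last joint's range is limited). The gripper opens to 93 mm and grips with 3 to 60 N. Pads are 15 mm wide; open, the fingers measure 128 mm over their backs; the gripper's body (75 mm by 188 mm) begins 65 mm behind the grasp point.
Start: joints at [-68.915, 6.646, 82.598, -0, 90.757, -2.166], TCP at [0.266, -0.62, 0.405] pointing down, gripper open.
Joint ranges: [-162.19, 162.19], [-47.58, 125.68], [4.15, 143.07], [-65.23, 245.23], [0.69, 171.88], [-170.13, 170.13]. Speed limits (degrees/s): [108.29, 108.29, 127.2, 180, 180, 180].

## Interface

Orientations are given as [roll, pitch, yaw] about the fixed x, y, z axes, in that order (R = Rz(yaw) Ry(pitch) Rx(roll)).
In Python, from plant import r, capture gives the robot as it stands.
- The arm moves only by the shell command python3 -m jog 'ROWS' [FORCE]. ROWS is JSON, a list of rows, each an object with "jaw": the closure in counts, from 0 (fully open) to 255 (shut); "xyz": the shift along the tool's x, y, z in mm, a list of three; "angular": the turn, a rotation vector about the tool's x, y, z in degrees, a list of three. A call has exactly 5 rows; each row shifts and turns the commanded pose from where the row before left it, along the tool's axes as they then stand; what a row does not reach is not made up. A row lasts 1/8 s, in which the tool goes at most 62.5 mm and 10.7 degrees, less where a joint would pass 70% of its speed; a pose out of reach is approached as far as the arm can. A call is refused whole if a number of a shift passes 62.5 or a number of a turn 10.7, either way. A call with a gripper value outside its range is refused whole. The fingers move at their own pace and stop on an object; FORCE is the grip in N (left out, the last holds). Time passes only in rows, so rows that do not move let the fingers close, or fill a call up. It gives the time, the measured TCP pose, the force and the opening at its end, in the units of the state.
- r.get_obs(): the state, without advancing time (a new reading comes with each control period).
- capture(name): name is "side" or "top" or "wrist"; returns a dict with "color" (420x560x3 uint8, red, green, blue), "range_z" (420x560 float32, m along the optical axis (not along the pixel's ray), 0 where there is no reading), "fx", "fy", "cx", "cy" (pixels), "world_from_camera" (4x4, takes a point from camera to world coordinates). Camera axes: x right, y down, z forward; pixel columns grow to the right and rows downward; lengths in m; the calibration is good to about 2 mm. A picture is of the moment at which its call begins.
- r.finish_job(): hands the job in, once; it reports no verdict.
The state is a dict: "time": time; "joint_positions": joint angles; "qvel": joint speeds; "joint_torque": joint torques, N m; "eef_pos": TCP position; "tcp_rot": TCP orientation; "ft_force": force on the tool from outside, world axes, zero at the start; "ft_torque": the same for the moment, N m; "width": finger opening in m.
Only numpy, scipy, OpenCV 4.12 (cv2) and the standard library are available. Lean on these libraries where they do the work, as an engineer would, in place of code of your own. Each camera call takes 0.05 s, during which the arm holds its last target.

## Working session

There is one attempt and no reset: what is moved stays moved. The work goes in short steps, Python scripts to look and compute and a shell command to move; the robot and the scene stay as the last step left them, time stands still between calls to the robot, and variables do not carry over. Pictures are saved under pics/ and viewed, and the job is handed in when it is done.

```bash
ls; mkdir -p pics; python3 - <<'E'
from plant import r,capture
import cv2
o=r.get_obs();print(o)
for n in ("side","top","wrist"):
    c=capture(n);cv2.imwrite(f"pics/a_{n}.png",c["color"][:,:,::-1]);print(n,c["fx"],c["fy"],c["cx"],c["cy"],c["world_from_camera"].round(4).tolist())
E
```

```text
pics
{'time': 0.0, 'joint_positions': array([-6.89166797e+01,  6.67434649e+00,  8.26334823e+01,  7.22813324e-04,
        9.07562094e+01, -2.16757995e+00]), 'qvel': array([-0.00947627, -0.10152482, -0.05061389, -0.02159553, -0.04657405,
        0.0049082 ]), 'joint_torque': array([-2.46451593e-03, -7.21261883e+01, -6.22605729e+01,  7.78301689e-02,
        2.37997470e-02, -6.15881004e-05]), 'eef_pos': array([ 0.2664424 , -0.62020906,  0.40402698]), 'tcp_rot': array([-9.00639650e+01,  3.14432010e-03, -1.56749092e+02]), 'ft_force': array([-0.27951357,  0.08924451, -0.04545926]), 'ft_torque': array([-0.03396552, -0.00839561, -0.01432163]), 'width': 0.09321460335190535}
side 390.351035159893 390.351035159893 279.63290607172036 216.52215314193828 [[-0.7757, -0.475, 0.4155, 0.1075], [-0.631, 0.5952, -0.4976, 0.5193], [-0.011, -0.6482, -0.7614, 0.9165], [0.0, 0.0, 0.0, 1.0]]
top 433.5941744277282 433.5941744277282 285.77209239836105 208.25266797116637 [[0.0144, -0.9964, 0.0838, 0.4314], [-0.9998, -0.0135, 0.0116, -0.0167], [-0.0104, -0.0839, -0.9964, 1.3224], [0.0, 0.0, 0.0, 1.0]]
wrist 370.36893365698324 370.36893365698324 277.86780496857995 208.06179424385456 [[0.3953, -0.8799, -0.2639, 0.34], [-0.9186, -0.3788, -0.1127, -0.5881], [-0.0008, 0.287, -0.9579, 0.3838], [0.0, 0.0, 0.0, 1.0]]
```

View pics/a_side.png

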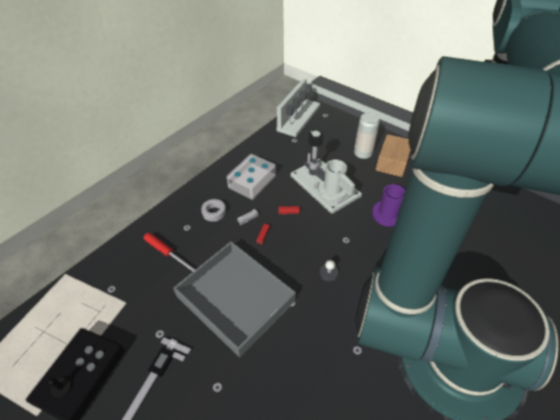

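View pics/a_top.png

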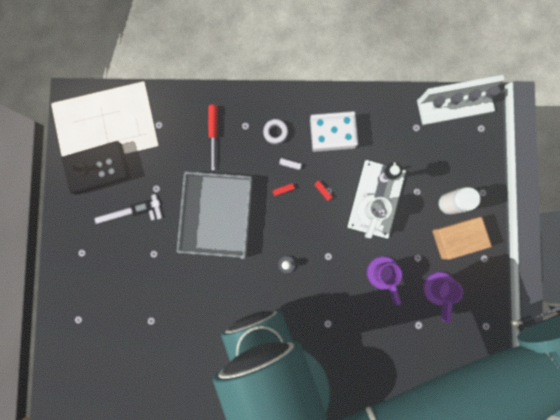

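View pics/a_wrist.png

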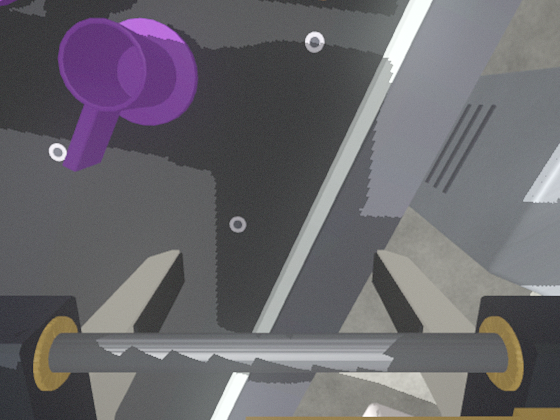

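```bash
cat > h.py <<'E'
from plant import r,capture
import cv2,numpy as np
from scipy.spatial.transform import Rotation as R
def cloud(c):
    d=c["range_z"];v,u=np.indices(d.shape)
    p=np.stack([(u-c["cx"])/c["fx"]*d,(v-c["cy"])/c["fy"]*d,d],-1)
    T=c["world_from_camera"];w=p@T[:3,:3].T+T[:3,3];w[d==0]=np.nan
    return w
def ray(c,u,v,z):
    T=c["world_from_camera"];k=T[:3,:3]@np.array([(u-c["cx"])/c["fx"],(v-c["cy"])/c["fy"],1]);o=T[:3,3]
    return o+k*(z-o[2])/k[2]
def crop(c,x0,y0,x1,y1,f,name):
    cv2.imwrite("pics/"+name,cv2.resize(c["color"][y0:y1,x0:x1,::-1],None,fx=f,fy=f,interpolation=cv2.INTER_CUBIC))
def pose():
    o=r.get_obs();return o["eef_pos"],R.from_euler("xyz",o["tcp_rot"],degrees=True)
def go(tx,Rt):
    "remaining translation in tool axes (mm) & rotvec deg in tool axes"
    p,q=pose();
    return (q.inv().apply(np.array(tx)-p)*1000).round(1),(q.inv()*Rt).as_rotvec(degrees=True).round(1)
E
python3 - <<'E'
from h import *
c=capture("top");w=cloud(c);np.save("top0.npy",w)
crop(c,250,70,530,270,2.8,"b_top.png");crop(c,40,70,320,270,2.8,"b_top2.png")
s=capture("side");crop(s,180,80,440,290,3,"b_side.png")
E
```

```text
(no output)
```

View pics/b_top.png

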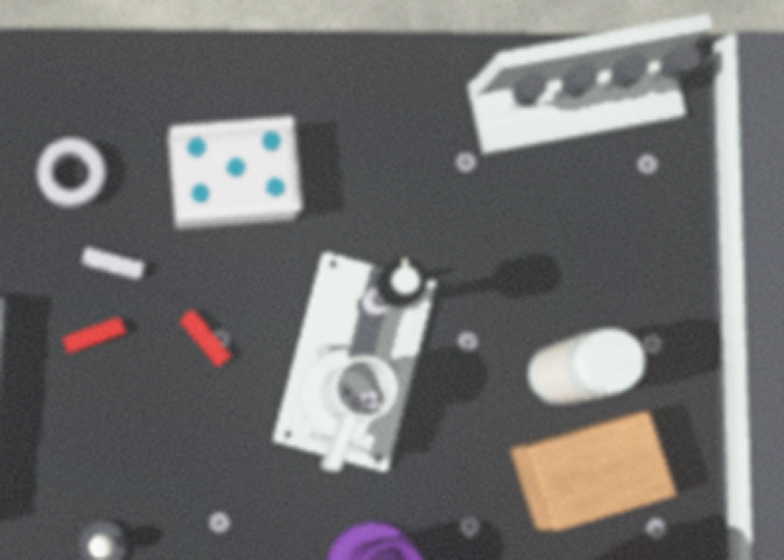

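View pics/b_side.png

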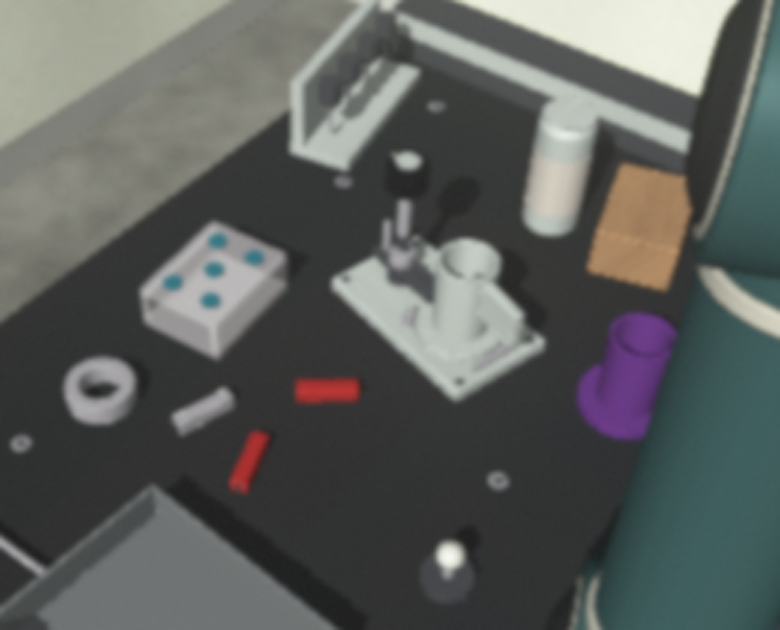

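View pics/b_top2.png

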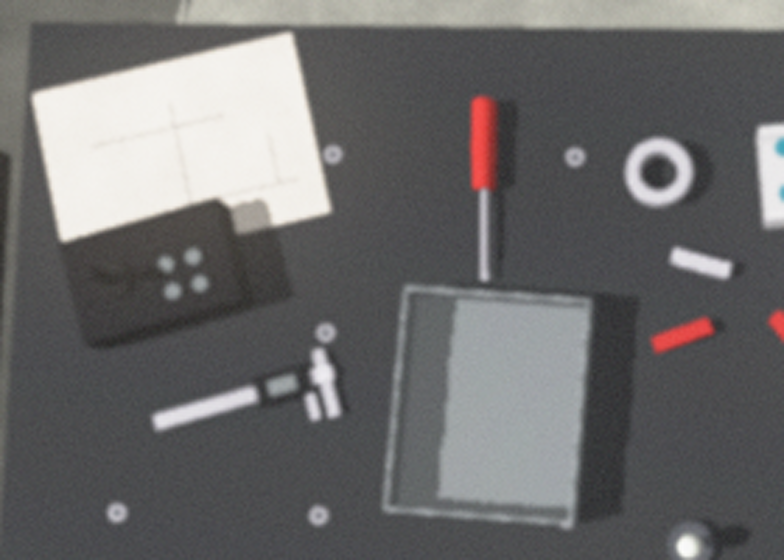

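```bash
python3 - <<'E'
from h import *
c=capture("top");w=np.load("top0.npy")
def P(cu,cv,z,x0=250,y0=70): return ray(c,x0+(cu+.5)/2.8-.5,y0+(cv+.5)/2.8-.5,z)
for q in [(327,252),(437,283),(274,440),(387,470)]: print("corner",P(*q,.015).round(4))
print("knob",P(405,282,.174).round(4), "mouth",P(361,388,.115).round(4),"ear tip",P(333,466,.1).round(4))
print("standoff",P(83,256,.016),P(142,268,.016),P(113,263,.016))
for n,m in (("plate",(w[...,2]>.011)&(w[...,2]<.019)),("mouth",(w[...,2]>.108)&(w[...,2]<.122)),("knob",(w[...,2]>.16)&(w[...,2]<.19))):
    m=m&(w[...,0]>.35)&(w[...,0]<.7)&(w[...,1]>-.42)&(w[...,1]<-.15)
    q=w[m];print(n,len(q),q[:,:2].min(0),q[:,:2].max(0))
    if n=="plate":
        b=cv2.minAreaRect((q[:,:2]*1000).astype(np.float32));print(b)
    if n!="plate": print(np.median(q,0),q.mean(0))
m=(w[...,2]>.02)&(w[...,2]<.06)&(w[...,0]>.25)&(w[...,0]<.65)&(w[...,1]>-.05)&(w[...,1]<.35)
q=w[m];print(len(q),cv2.minAreaRect((q[:,:2]*1000).astype(np.float32)))
for a in [(405,290),(590,298),(385,510),(573,525)]: print("tray",P(*a,.045,40,70).round(4))
E
```

```text
corner [ 0.6933 -0.2454  0.015 ]
corner [ 0.6606 -0.3645  0.015 ]
corner [ 0.4877 -0.1883  0.015 ]
corner [ 0.4573 -0.3093  0.015 ]
knob [ 0.6333 -0.2918  0.174 ] mouth [ 0.5364 -0.2615  0.115 ] ear tip [ 0.4588 -0.2363  0.1   ]
standoff [0.68536358 0.02024119 0.016     ] [ 0.67293038 -0.04420096  0.016     ] [ 0.67804692 -0.01256126  0.016     ]
plate 1477 [ 0.35075533 -0.35951149] [ 0.68951657 -0.18930539]
((518.2720336914062, -269.665771484375), (155.5179901123047, 337.7108154296875), 85.13423919677734)
mouth 186 [ 0.45609201 -0.29410525] [ 0.56820877 -0.22891932]
[ 0.51438793 -0.24934757  0.11395141] [ 0.51568759 -0.25592929  0.11377779]
knob 230 [ 0.61209444 -0.31254214] [ 0.65687852 -0.26829411]
[ 0.63331295 -0.28832631  0.17581862] [ 0.63296011 -0.28879883  0.17523965]
874 ((502.3441467285156, 144.24964904785156), (337.2451477050781, 264.3332824707031), 86.43624114990234)
tray [0.6395 0.3024 0.045 ]
tray [0.6334 0.1049 0.045 ]
tray [0.406  0.3155 0.045 ]
tray [0.3932 0.1176 0.045 ]
```

```bash
python3 -m jog '[{"jaw":0,"xyz":[-46,0,-15.5],"angular":[0,5,0]},{"jaw":0,"xyz":[-46,0,-15.5],"angular":[0,0,0]},{"jaw":0,"xyz":[-46,0,-15.5],"angular":[0,0,0]},{"jaw":0,"xyz":[-46,0,-15.5],"angular":[0,0,0]},{"jaw":0,"xyz":[-46,0,-15.5],"angular":[0,0,0]}]'; python3 -c "
from h import *
print(r.get_obs()['joint_positions'].round(1),go([.633,-.290,.40],R.from_euler('xyz',[-90,0,-156.7],degrees=True)))"
```

```text
time: 0.92
eef_pos: [0.459, -0.4701, 0.4048]
tcp_rot: [-90.0, 0.0, -161.8]
ft_force: [0.8, 0.6, 0.5]
width: 0.093
[-47.9   4.4  85.    0.   90.6  23.8] (array([-221.6,    4.8, -116.6]), array([-0. , -5.1, -0. ]))
```

```bash
python3 -m jog '[{"jaw":0,"xyz":[-45,1,-23],"angular":[0,0,0]},{"jaw":0,"xyz":[-45,1,-23],"angular":[0,0,0]},{"jaw":0,"xyz":[-44,1,-23],"angular":[0,0,0]},{"jaw":0,"xyz":[-44,1,-23],"angular":[0,0,0]},{"jaw":0,"xyz":[-44,1,-23],"angular":[0,0,0]}]'; python3 -m jog '[{"jaw":0,"xyz":[0,0,0],"angular":[0,0,0]},{"jaw":0,"xyz":[0,0,0],"angular":[0,10.7,0]},{"jaw":0,"xyz":[0,0,0],"angular":[0,10.7,0]},{"jaw":0,"xyz":[0,0,0],"angular":[0,10.7,0]},{"jaw":0,"xyz":[0,0,0],"angular":[0,10.7,0]}]'; python3 - <<'E'
from h import *
print(r.get_obs()['joint_positions'].round(1),go([.633,-.290,.40],R.from_euler('xyz',[-90,0,85.3],degrees=True)))
c=capture("wrist");cv2.imwrite("pics/c_w.png",c["color"][:,:,::-1])
c=capture("top");cv2.imwrite("pics/c_t.png",c["color"][:,:,::-1])
E
```

```text
time: 1.55
eef_pos: [0.6337, -0.2912, 0.3997]
tcp_rot: [-90.0, -0.0, -161.7]
ft_force: [0.8, 0.1, 1.4]
width: 0.0932
time: 2.17
eef_pos: [0.6322, -0.2933, 0.3998]
tcp_rot: [-90.0, -0.0, 155.1]
ft_force: [-0.2, 0.1, 0.1]
width: 0.0929
[-27.    9.4  80.   -0.   90.6  88. ] (array([ 0.7, -0.2, -3.3]), array([-0. , 69.8, -0. ]))
```

View pics/c_w.png

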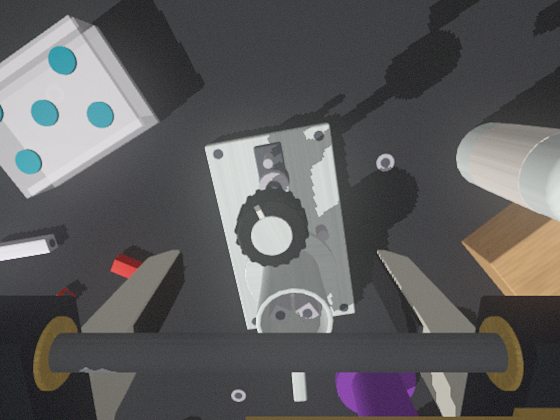

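View pics/c_t.png

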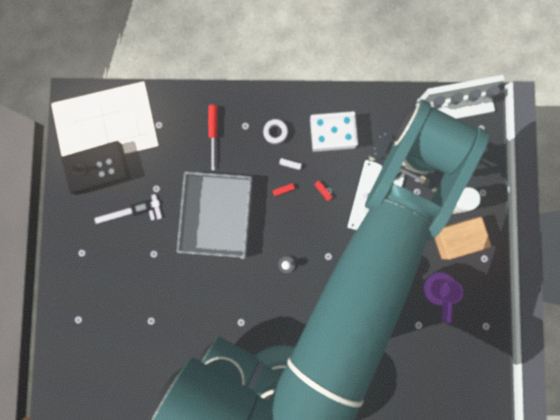

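```bash
python3 -m jog '[{"jaw":0,"xyz":[0,0,0],"angular":[0,10.7,0]},{"jaw":0,"xyz":[0,0,0],"angular":[0,10.7,0]},{"jaw":0,"xyz":[0,0,0],"angular":[0,10.7,0]},{"jaw":0,"xyz":[0,0,0],"angular":[0,10.7,0]},{"jaw":0,"xyz":[0,0,0],"angular":[0,10.7,0]}]'; python3 -m jog '[{"jaw":0,"xyz":[0,0,0],"angular":[0,10.7,0]},{"jaw":0,"xyz":[0,0,0],"angular":[0,5.5,0]},{"jaw":0,"xyz":[0,0,0],"angular":[0,0,0]},{"jaw":0,"xyz":[0,0,0],"angular":[0,0,0]},{"jaw":0,"xyz":[0,0,0],"angular":[0,0,0]}]'; python3 - <<'E'
from h import *
print(r.get_obs()['joint_positions'].round(1),go([.633,-.290,.40],R.from_euler('xyz',[-90,0,85.3],degrees=True)))
c=capture("wrist");cv2.imwrite("pics/d_w.png",c["color"][:,:,::-1])
w=cloud(c);np.save("w1.npy",w)
m=(w[...,2]>.165)&(w[...,2]<.2)&(w[...,0]>.59)&(w[...,0]<.68)&(w[...,1]>-.34)&(w[...,1]<-.24)
q=w[m].astype(np.float32);print(len(q),np.median(q[:,2]),q[:,:2].min(0),q[:,:2].max(0),cv2.minEnclosingCircle(q[:,:2]))
E
```

```text
time: 2.9
eef_pos: [0.6324, -0.293, 0.3998]
tcp_rot: [-90.0, 0.0, 101.9]
ft_force: [0.4, -0.2, -0.1]
width: 0.0931
time: 3.52
eef_pos: [0.6327, -0.2926, 0.3998]
tcp_rot: [-90.0, 0.0, 85.9]
ft_force: [-0.1, -0.2, -0.6]
width: 0.0931
[-26.9   9.5  80.   -0.   90.6 157.2] (array([ 2.7, -0.2, -0.1]), array([ 0. ,  0.6, -0. ]))Traceback (most recent call last):
  File "<stdin>", line 6, in <module>
cv2.error: OpenCV(4.12.0) /io/opencv/modules/imgproc/src/shapedescr.cpp:201: error: (-215:Assertion failed) count >= 0 && (depth == CV_32F || depth == CV_32S) in function 'minEnclosingCircle'
```

View pics/d_w.png

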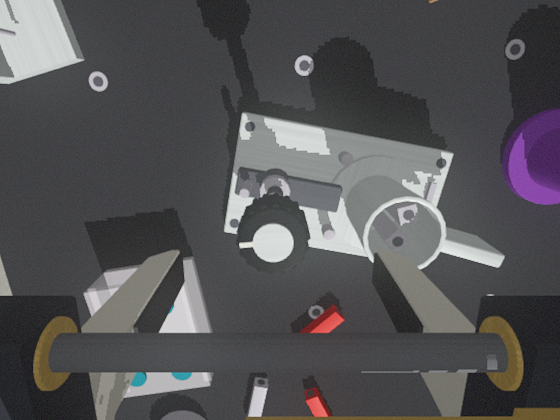

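```bash
python3 - <<'E'
from h import *
c=capture("wrist");w=np.load("w1.npy")
print("capdepth",w[242,274],w[230,255],w[262,290]);
print("rim",w[200,403],w[236,443],w[270,410],w[235,365])
print("plate",w[130,250],w[145,430],w[250,340])
print("ear",w[255,480],w[245,460])
print("cap",ray(c,274,242,.176),"mouth",ray(c,404,236,.115))
for p in [(241,114),(453,152),(227,231)]:print(ray(c,*p,.015))
print("pins",ray(c,346,157,.035),ray(c,329,231,.035))
E
```

```text
capdepth [ 0.63509825 -0.29090809  0.17671822] [ 0.64575694 -0.29838584  0.17455222] [ 0.62651299 -0.27624122  0.17412154]
rim [ 0.5394956  -0.29246673  0.11414107] [ 0.50826934 -0.26161836  0.11416095] [ 0.57549939 -0.29692823  0.23454784] [ 0.56781244 -0.26676943  0.11433315]
plate [ 0.65590486 -0.34383667  0.01547852] [ 4.75992655e-01 -3.14722144e-01  4.26819850e-04] [ 0.57204381 -0.21196064  0.01427195]
ear [ 0.47667061 -0.2419422   0.11052088] [ 0.49186328 -0.25061114  0.10830027]
cap [ 0.63515181 -0.29058907  0.176     ] mouth [ 0.5383478  -0.26400878  0.115     ]
[ 0.66310885 -0.35932503  0.015     ]
[ 0.45896081 -0.30830463  0.015     ]
[ 0.68960731 -0.24221083  0.015     ]
pins [ 0.56740855 -0.3142719   0.035     ] [ 0.58559693 -0.24205745  0.035     ]
```

```bash
python3 -m jog '[{"jaw":0,"xyz":[2.2,36,-2.4],"angular":[0,0,0]},{"jaw":0,"xyz":[0,30,0],"angular":[0,0,0]},{"jaw":0,"xyz":[0,10,0],"angular":[0,0,0]},{"jaw":0,"xyz":[0,0,0],"angular":[0,0,0]},{"jaw":200,"xyz":[0,0,0],"angular":[0,0,0]}]' 25; python3 -m jog '[{"jaw":200,"xyz":[0,0,0],"angular":[0,0,0]},{"jaw":200,"xyz":[0,0,0],"angular":[0,0,0]},{"jaw":200,"xyz":[0,0,0],"angular":[0,0,0]},{"jaw":200,"xyz":[0,0,0],"angular":[0,0,0]},{"jaw":200,"xyz":[0,0,0],"angular":[0,0,0]}]' 25
```

```text
time: 4.25
eef_pos: [0.6355, -0.2906, 0.3253]
tcp_rot: [-90.1, 0.0, 85.8]
ft_force: [-0.3, -0.5, 0.5]
width: 0.087
time: 4.88
eef_pos: [0.6355, -0.2905, 0.3238]
tcp_rot: [-90.1, 0.0, 85.8]
ft_force: [4.4, -1.4, -1.5]
width: 0.0417
```

```bash
python3 -m jog '[{"jaw":200,"xyz":[0,-0.6,0],"angular":[0,-10.7,0]},{"jaw":200,"xyz":[0,-0.6,0],"angular":[0,-10.7,0]},{"jaw":200,"xyz":[0,-0.6,0],"angular":[0,-10.7,0]},{"jaw":200,"xyz":[0,-0.6,0],"angular":[0,-10.7,0]},{"jaw":200,"xyz":[0,-0.6,0],"angular":[0,-10.7,0]}]' 25; python3 -c "
from h import *
o=r.get_obs();print(o['ft_force'],o['ft_torque'],o['joint_positions'].round(1))"
```

```text
time: 5.5
eef_pos: [0.6355, -0.2905, 0.3268]
tcp_rot: [-90.0, 0.1, 139.6]
ft_force: [4.6, -1.2, -0.5]
width: 0.0418
[ 4.60186072 -1.23147994 -0.52433695] [-0.15571017 -0.57150783 -0.07636588] [-26.7  11.3  84.7   0.   84.  103.7]
```

```bash
for i in 1; do :; done; python3 -m jog '[{"jaw":200,"xyz":[0,-0.6,0],"angular":[0,-10.7,0]},{"jaw":200,"xyz":[0,-0.6,0],"angular":[0,-10.7,0]},{"jaw":200,"xyz":[0,-0.6,0],"angular":[0,-10.7,0]},{"jaw":200,"xyz":[0,-0.6,0],"angular":[0,-10.7,0]},{"jaw":200,"xyz":[0,-0.6,0],"angular":[0,-10.7,0]}]' 25;  python3 -m jog '[{"jaw":200,"xyz":[0,-0.6,0],"angular":[0,-10.7,0]},{"jaw":200,"xyz":[0,-0.6,0],"angular":[0,-10.7,0]},{"jaw":200,"xyz":[0,-0.6,0],"angular":[0,-10.7,0]},{"jaw":200,"xyz":[0,-0.6,0],"angular":[0,-10.7,0]},{"jaw":200,"xyz":[0,-0.6,0],"angular":[0,-10.7,0]}]' 25;python3 -c "
from h import *
o=r.get_obs();print(o['ft_force'],o['ft_torque'],o['joint_positions'].round(1))"
```

```text
time: 6.12
eef_pos: [0.6355, -0.2906, 0.3298]
tcp_rot: [-90.0, 0.1, -166.9]
ft_force: [3.9, -1.8, -1.5]
width: 0.0414
time: 6.75
eef_pos: [0.6355, -0.2907, 0.3328]
tcp_rot: [-89.9, -0.0, -113.4]
ft_force: [4.9, -3.1, -1.1]
width: 0.0418
[ 4.93595754 -3.14490454 -1.05066641] [-0.39896685 -0.81294166 -0.02317531] [-26.7  11.1  84.3   0.   84.5  -3.3]
```

```bash
python3 -m jog '[{"jaw":200,"xyz":[0,-0.6,0],"angular":[0,-10.7,0]},{"jaw":200,"xyz":[0,-0.6,0],"angular":[0,-10.7,0]},{"jaw":200,"xyz":[0,-0.6,0],"angular":[0,-10.7,0]},{"jaw":200,"xyz":[0,-0.6,0],"angular":[0,-10.7,0]},{"jaw":200,"xyz":[0,-0.6,0],"angular":[0,-10.7,0]}]' 25;  python3 -m jog '[{"jaw":200,"xyz":[0,-0.6,0],"angular":[0,-10.7,0]},{"jaw":200,"xyz":[0,-0.6,0],"angular":[0,-10.7,0]},{"jaw":200,"xyz":[0,-0.6,0],"angular":[0,-10,0]},{"jaw":200,"xyz":[0,-0.3,0],"angular":[0,-5,0]},{"jaw":200,"xyz":[0,0,0],"angular":[0,0,0]}]' 25;python3 -c "
from h import *
o=r.get_obs();print(o['ft_force'],o['ft_torque'],o['joint_positions'].round(1))"
```

```text
time: 7.38
eef_pos: [0.6356, -0.2906, 0.3358]
tcp_rot: [-89.9, -0.1, -59.9]
ft_force: [6.5, -2.9, -2.7]
width: 0.0419
time: 8.0
eef_pos: [0.6356, -0.2906, 0.3378]
tcp_rot: [-90.0, -0.1, -23.8]
ft_force: [6.1, -1.7, -2.9]
width: 0.0418
[ 6.07947982 -1.74512613 -2.90786228] [-0.27037235 -1.19231965  0.05804698] [-26.7  11.   84.    0.   84.9 -92.9]
```

```bash
python3 -m jog '[{"jaw":200,"xyz":[0,-0.6,0],"angular":[0,-10.7,0]},{"jaw":200,"xyz":[0,-0.6,0],"angular":[0,-10.7,0]},{"jaw":200,"xyz":[0,-0.6,0],"angular":[0,-10.7,0]},{"jaw":200,"xyz":[0,-0.4,0],"angular":[0,-7,0]},{"jaw":200,"xyz":[0,0,0],"angular":[0,0,0]}]' 25;python3 -c "
from h import *
o=r.get_obs();print(o['ft_force'],o['ft_torque'],o['joint_positions'].round(1))"; python3 -m jog '[{"jaw":200,"xyz":[0,-0.2,0],"angular":[0,-4,0]},{"jaw":200,"xyz":[0,-0.2,0],"angular":[0,-4,0]},{"jaw":200,"xyz":[0,0,0],"angular":[0,0,0]},{"jaw":200,"xyz":[0,0,0],"angular":[0,0,0]},{"jaw":200,"xyz":[0,0,0],"angular":[0,0,0]}]' 25;python3 -c "
from h import *
o=r.get_obs();print(o['ft_force'],o['ft_torque'],o['joint_positions'].round(1))"
```

```text
time: 8.62
eef_pos: [0.6352, -0.2908, 0.3395]
tcp_rot: [-90.0, 0.0, 15.2]
ft_force: [-0.2, -3.4, -4.2]
width: 0.0415
[-0.22047488 -3.4087811  -4.19001143] [-0.58290987 -0.06261041  0.05875472] [ -26.7   10.9   83.9   -0.    85.2 -131.9]
time: 9.25
eef_pos: [0.6352, -0.2908, 0.3397]
tcp_rot: [-90.0, 0.1, 23.0]
ft_force: [0.2, -6.2, -7.9]
width: 0.0414
[ 0.24991301 -6.15570848 -7.89912132] [-0.89889756 -0.29565965  0.01887016] [ -26.7   10.9   83.9   -0.    85.2 -139.7]
```

```bash
python3 -m jog '[{"jaw":200,"xyz":[0,0,0],"angular":[0,-4,0]},{"jaw":200,"xyz":[0,0,0],"angular":[0,-4,0]},{"jaw":200,"xyz":[0,0,0],"angular":[0,-4,0]},{"jaw":200,"xyz":[0,0,0],"angular":[0,0,0]},{"jaw":200,"xyz":[0,0,0],"angular":[0,0,0]}]' 25;python3 -c "
from h import *
o=r.get_obs();print(o['ft_force'],o['ft_torque'],o['joint_positions'].round(1))"; python3 -c "
from h import *
c=capture('wrist');crop(c,0,0,560,420,1.4,'e_w.png');w=cloud(c)
s=capture('side');crop(s,270,110,400,220,5,'e_s.png')
"
```

```text
time: 9.88
eef_pos: [0.6353, -0.2909, 0.3398]
tcp_rot: [-90.0, 0.0, 35.0]
ft_force: [2.2, -6.2, -7.4]
width: 0.0418
[ 2.22666313 -6.1664394  -7.36097145] [-0.91184094 -0.47964932 -0.00452678] [ -26.7   10.9   83.9   -0.    85.2 -151.7]
```

View pics/e_w.png

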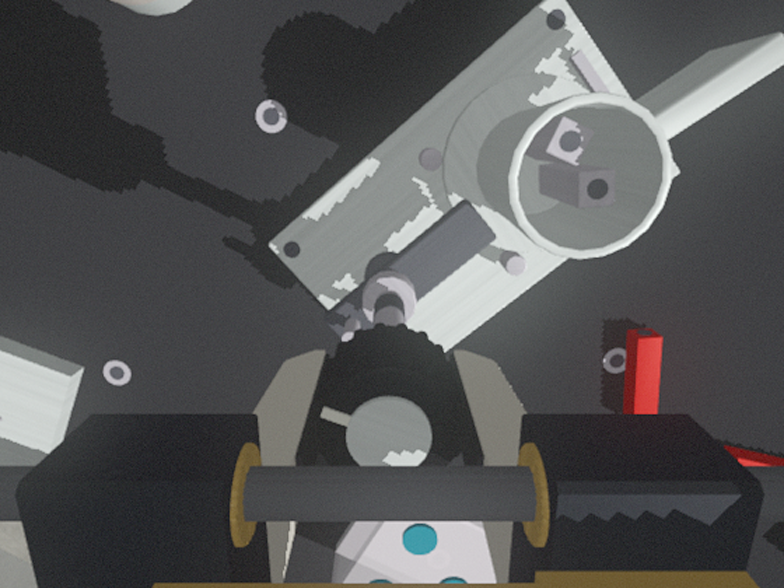

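View pics/e_s.png

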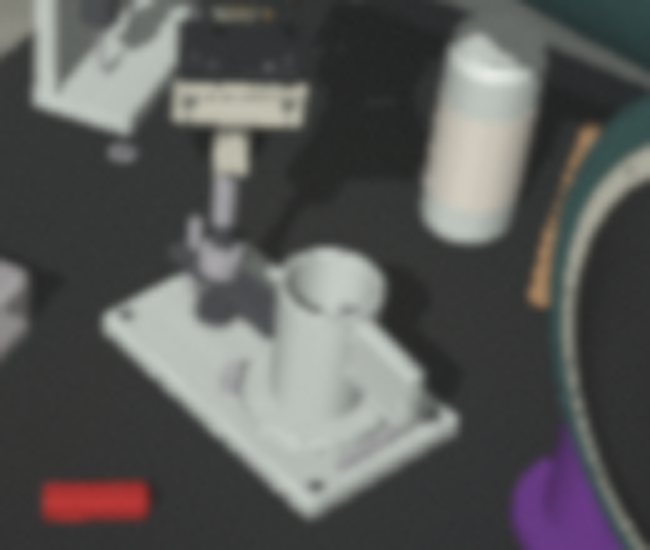

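```bash
python3 - <<'E'
from h import *
c=capture('wrist');w=cloud(c)
for u,v in [(307,175),(320,165),(335,155),(290,185),(400,65)]:
    print(np.nanmedian(w[v-3:v+4,u-3:u+4].reshape(-1,3),0))
print('cap',w[310,275],w[316,270])
w0=np.load("w1.npy")
for u,v in [(310,193),(325,196)]: print('before',np.nanmedian(w0[v-3:v+4,u-3:u+4].reshape(-1,3),0))
E
python3 -m jog '[{"jaw":200,"xyz":[0,0,0],"angular":[0,-4,0]},{"jaw":200,"xyz":[0,0,0],"angular":[0,-4,0]},{"jaw":200,"xyz":[0,0,0],"angular":[0,-2,0]},{"jaw":200,"xyz":[0,0,0],"angular":[0,0,0]},{"jaw":200,"xyz":[0,0,0],"angular":[0,0,0]}]' 50;python3 -c "
from h import *
o=r.get_obs();print(o['ft_force'],o['ft_torque'],o['joint_positions'].round(1))
c=capture('wrist');crop(c,160,200,400,380,3,'f_w.png')"
```

```text
[ 0.60177697 -0.28825345  0.0558469 ]
[ 0.59050856 -0.28497086  0.05566137]
[ 0.57858096 -0.28069718  0.05584933]
[ 0.61493661 -0.29412761  0.05556816]
[ 0.49910395 -0.27573647  0.02680613]
cap [ 0.63575809 -0.29151589  0.19208027] [ 0.63835941 -0.29205863  0.19341539]
before [ 0.60284695 -0.28342802  0.04000047]
before [ 0.58880336 -0.27948471  0.04021157]
time: 10.65
eef_pos: [0.6354, -0.2908, 0.3397]
tcp_rot: [-90.0, 0.0, 45.0]
ft_force: [4.1, -5.3, -9.6]
width: 0.0412
[ 4.13394488 -5.27649147 -9.59464109] [-0.7785707  -0.94989732 -0.25740889] [ -26.7   10.9   83.9   -0.    85.2 -161.7]
```

View pics/f_w.png

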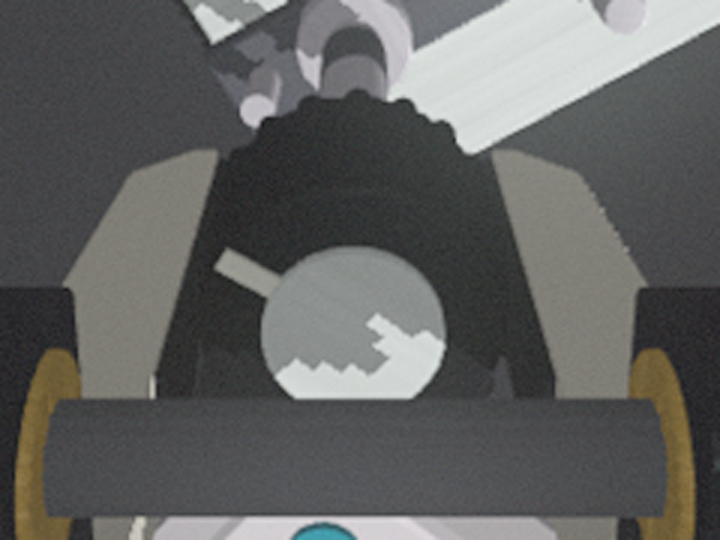

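```bash
python3 -m jog '[{"jaw":0,"xyz":[0,0,0],"angular":[0,0,0]},{"jaw":0,"xyz":[0,0,0],"angular":[0,0,0]},{"jaw":0,"xyz":[0,0,0],"angular":[0,0,0]},{"jaw":0,"xyz":[0,-30,0],"angular":[0,0,0]},{"jaw":0,"xyz":[0,-50,0],"angular":[0,0,0]}]'; python3 - <<'E'
from h import *
from scipy.optimize import least_squares
o=r.get_obs();print(o['joint_positions'].round(2),o['eef_pos'],o['ft_force'])
D=[(6.674,82.633,90.756,.2664,-.6202,.4040),(4.4,85.0,90.6,.459,-.4701,.4048),(9.4,80,90.6,.6322,-.2933,.3998),(9.5,80,90.6,.6327,-.2926,.3998),(11.3,84.7,84,.6355,-.2905,.3268),(11.1,84.3,84.5,.6355,-.2907,.3328),(10.9,83.9,85.2,.6353,-.2909,.3398),(*o['joint_positions'][[1,2,4]],*o['eef_pos'])]
D=np.array(D);a2=np.radians(D[:,0]);a3=np.radians(D[:,0]+D[:,1]);rr=np.hypot(D[:,3],D[:,4]);rr=np.sqrt(rr**2-.0255**2)
f=lambda p:np.r_[p[0]+p[1]*np.sin(a2)+p[2]*np.sin(a3)-rr,p[3]+p[1]*np.cos(a2)+p[2]*np.cos(a3)-D[:,5]]
s=least_squares(f,[.05,.45,.45,.3]);print(s.x,s.fun.round(4))
w=capture('wrist')
E
```

```text
time: 11.32
eef_pos: [0.6353, -0.2904, 0.4197]
tcp_rot: [-89.8, 0.0, 45.2]
ft_force: [0.5, 0.7, 0.4]
width: 0.0868
[-2.6660e+01  9.4100e+00  7.8160e+01  1.0000e-02  9.2600e+01 -1.6188e+02] [ 0.63525396 -0.29040124  0.41974802] [0.45523698 0.72691466 0.44414328]
[0.00565553 0.3855807  0.62426312 0.01346628] [ 0.0002  0.0029 -0.0036 -0.0031  0.0038  0.003   0.0024 -0.0056 -0.
 -0.0004  0.0006 -0.0006 -0.0005  0.0003  0.0001  0.0005]
```

```bash
python3 - <<'E'
from h import *
for f in ("w1.npy","top0.npy"):
    w=np.load(f)
    m=(w[...,2]>.102)&(w[...,2]<.118)&(np.hypot(w[...,0]-.538,w[...,1]+.264)<.1)
    q=w[m]
    dd=np.hypot(q[:,0]-.538,q[:,1]+.264)
    e=q[dd>.042]; ring=q[dd<.036]
    print(f,len(e),e.mean(0),e[:,:2].min(0),e[:,:2].max(0))
    r_=cv2.minAreaRect((e[:,:2]*1000).astype(np.float32));print(r_)
    from scipy.optimize import least_squares
    s=least_squares(lambda p:np.hypot(ring[:,0]-p[0],ring[:,1]-p[1])-.030,[.538,-.264],loss='soft_l1',f_scale=.002);print(len(ring),s.x,np.median(ring[:,2]))
    # ear angle rel centre
    v=e.mean(0)[:2]-s.x;print(np.degrees(np.arctan2(-v[1],-v[0])))
E
```

```text
w1.npy 829 [ 0.47857005 -0.24256433  0.10869261] [ 0.45680203 -0.25445237] [ 0.50025213 -0.22850891]
((478.2684326171875, -241.53146362304688), (12.509920120239258, 43.992034912109375), 69.3813705444336)
1832 [ 0.53956875 -0.26446002] 0.113696213040202
-19.74576758862584
top0.npy 76 [ 0.47751729 -0.24167378  0.11002852] [ 0.45609201 -0.25508759] [ 0.49824903 -0.22891932]
((476.76898193359375, -241.8961944580078), (12.340896606445312, 45.11004638671875), 70.31891632080078)
117 [ 0.53554314 -0.26259231] 0.11439245072762771
-19.824417832989003
```

```bash
python3 -m jog '[{"jaw":0,"xyz":[0,0,0],"angular":[0,10.7,0]},{"jaw":0,"xyz":[0,0,0],"angular":[0,10.7,0]},{"jaw":0,"xyz":[0,0,0],"angular":[0,10.7,0]},{"jaw":0,"xyz":[0,0,0],"angular":[0,10.7,0]},{"jaw":0,"xyz":[0,0,0],"angular":[0,10.7,0]}]';python3 -m jog '[{"jaw":0,"xyz":[0,0,0],"angular":[0,10.7,0]},{"jaw":0,"xyz":[-50,0,0],"angular":[0,0.8,0]},{"jaw":0,"xyz":[-60,0,0],"angular":[0,0,0]},{"jaw":0,"xyz":[-60,0,0],"angular":[0,0,0]},{"jaw":0,"xyz":[-60,0,0],"angular":[0,0,0]}]'; python3 - <<'E'
from h import *
R0=R.from_euler('xyz',[-90,0,-20],degrees=True);Rt=R0*R.from_rotvec([0,0,-45],degrees=True)
d=Rt.apply([0,1,0]);print(d,Rt.apply([0,0,1]),Rt.as_euler('xyz',degrees=True))
o=r.get_obs();print(o['joint_positions'].round(2),o['eef_pos'])
ear=np.array([.4777,-.2420,.088])
print(go(ear-.257*d,Rt),ear-.257*d)
E
```

```text
time: 12.0
eef_pos: [0.6353, -0.2904, 0.4206]
tcp_rot: [-90.0, -0.0, -8.6]
ft_force: [-0.7, -1.0, -0.2]
width: 0.0931
time: 12.62
eef_pos: [0.4168, -0.2127, 0.4204]
tcp_rot: [-90.0, -0.0, -19.8]
ft_force: [-0.5, 0.7, 2.5]
width: 0.093
[ 0.66446302 -0.24184476 -0.70710678] [3.42020143e-01 9.39692621e-01 2.22044605e-16] [-90. -45. -20.]
[-3.0150e+01 -2.0050e+01  1.0557e+02  1.0000e-02  9.4440e+01 -1.0038e+02] [ 0.41683754 -0.21265694  0.42042233]
(array([-114.6,  150.6,   -6.3]), array([ -0.1,   0.2, -45. ])) [ 0.306933   -0.1798459   0.26972644]
```

```bash
python3 -m jog '[{"jaw":0,"xyz":[0,0,0],"angular":[0,0,-9]},{"jaw":0,"xyz":[0,0,0],"angular":[0,0,-9]},{"jaw":0,"xyz":[0,0,0],"angular":[0,0,-9]},{"jaw":0,"xyz":[0,0,0],"angular":[0,0,0]},{"jaw":0,"xyz":[0,0,0],"angular":[0,0,0]}]'; python3 - <<'E'
from h import *
from scipy.optimize import least_squares
o=r.get_obs();J=o['joint_positions'];print(J.round(2),o['eef_pos'],o['tcp_rot'].round(1),R.from_euler('xyz',o['tcp_rot'],degrees=True).apply([0,1,0]))
E
```

```text
time: 13.25
eef_pos: [0.4185, -0.2134, 0.4206]
tcp_rot: [-90.0, -26.8, -19.8]
ft_force: [0.5, 0.3, 0.8]
width: 0.093
[ -31.43  -26.92  111.56    5.61   69.12 -102.45] [ 0.41853923 -0.2134149   0.42059239] [-90.  -26.8 -19.8] [ 0.42455458 -0.15235336 -0.89249194]
```

```bash
cat > kin.py <<'E'
from h import *
from scipy.optimize import least_squares
def rot(ax,a): return R.from_euler(ax,a,degrees=True)
def fk(J,P):
    a,lat,L1,L2,e,H,Lw=P
    q=rot('z',J[0]);p=q.apply([a,lat,H]);q=q*rot('y',J[1]);p=p+q.apply([0,0,L1]);q=q*rot('y',J[2]);p=p+q.apply([e,0,L2])
    q=q*rot('z',J[3])*rot('y',J[4])*rot('z',J[5]);p=p+q.apply([0,0,Lw])
    return p,q
D=[([-68.917,6.674,82.633,0,90.756,-2.168],[.26644,-.62021,.40403]),
([-26.7,10.9,83.9,0,85.2,-151.7],[.6353,-.2909,.3398]),
([-26.66,9.41,78.16,.01,92.6,-161.88],[.63525,-.2904,.41975]),
([-30.15,-20.05,105.57,.01,94.44,-100.38],[.41684,-.21266,.42042]),
([-31.43,-26.92,111.56,5.61,69.12,-102.45],[.41854,-.21341,.42059]),
([-26.9,9.5,80,0,90.6,157.2],[.6327,-.2926,.3998])]
def fit(D):
    s=least_squares(lambda P:np.concatenate([fk(J,P)[0]-p for J,p in D]),[.05,.02,.4,.5,0,.4,.1])
    return s
if __name__=="__main__":
    s=fit(D);print(s.x.round(4),(s.fun.reshape(-1,3)*1000).round(1))
    J=D[4][0];q=fk(J,s.x)[1];print(q.apply([0,0,1]))
    T=R.from_euler('xyz',[-90,-26.8,-19.8],degrees=True);print((q.inv()*T).as_matrix().round(2))
E
python3 kin.py
```

```text
[0.0016 0.0255 0.4597 0.6187 0.0812 0.1376 0.1162] [[-0.  -0.   0.2]
 [-0.  -0.1  0.3]
 [-0.  -0.   0.2]
 [-0.   0.   0.1]
 [-0.  -0.   0.1]
 [ 0.1  0.1 -0.9]]
[ 0.42453306 -0.152399   -0.89249438]
[[ 0.  0. -1.]
 [-1.  0. -0.]
 [ 0.  1.  0.]]
```

```bash
cat >> kin.py <<'E'
P0=fit(D).x
M=R.from_matrix([[0,0,-1],[-1,0,0],[0,1,0]])
lo=np.array([-162.19,-47.58,4.15,-65.23,.69,-170.13])+.3;hi=np.array([162.19,125.68,143.07,245.23,171.88,170.13])-.3
def tool(J): p,q=fk(J,P0);return p,q*M
def ik(p,Rt,J0):
    f=lambda J:(lambda a:np.r_[(a[0]-p)*20,(a[1].inv()*Rt).as_rotvec()])(tool(J))
    s=least_squares(f,np.clip(J0,lo+.1,hi-.1),bounds=(lo,hi),x_scale=30);return s.x,np.abs(s.fun).max()
E
python3 - <<'E'
from kin import *
J=r.get_obs()['joint_positions']
ear=np.array([.4777,-.2420,.088])
for tau in (30,40,45,50,55,60):
    Rt=R.from_euler('xyz',[-90,0,-20],degrees=True)*R.from_rotvec([0,0,-tau],degrees=True);d=Rt.apply([0,1,0])
    for b in (.09,.05,0): 
        j,e=ik(ear-(.167+b)*d,Rt,J);print(tau,b,j.round(0),round(e,4))
E
```

```text
30 0.09 [ -35.  -36.  127.    8.   59. -107.] 0.0
30 0.05 [ -34.  -31.  128.    9.   54. -107.] 0.0
30 0 [ -33.  -24.  128.    9.   48. -107.] 0.0
40 0.09 [ -37.  -44.  135.   14.   51. -112.] 0.0
40 0.05 [ -36.  -38.  135.   14.   45. -113.] 0.0
40 0 [ -34.  -29.  134.   15.   37. -113.] 0.0
45 0.09 [ -39.  -47.  138.   18.   50. -116.] 0.0521
45 0.05 [ -37.  -41.  139.   19.   40. -117.] 0.0
45 0 [ -35.  -32.  137.   20.   32. -118.] 0.0
50 0.09 [ -42.  -47.  140.   24.   55. -123.] 0.1918
50 0.05 [ -38.  -44.  142.   24.   36. -122.] 0.0
50 0 [ -36.  -33.  140.   27.   27. -125.] 0.0
55 0.09 [ -46.  -47.  142.   35.   59. -134.] 0.261
55 0.05 [ -39.  -44.  143.   25.   40. -124.] 0.1558
55 0 [ -37.  -35.  142.   38.   23. -135.] 0.0
60 0.09 [ -46.  -47.  143.   33.   63. -134.] 0.4217
60 0.05 [ -41.  -43.  143.   26.   46. -126.] 0.3383
60 0 [ -38.  -34.  143.   40.   26. -138.] 0.1242
```

```bash
cat >> kin.py <<'E'
def pourR(psi,eps):
    c,s=np.cos(np.radians(psi)),np.sin(np.radians(psi));ce,se=np.cos(np.radians(eps)),np.sin(np.radians(eps))
    y=np.array([c*ce,s*ce,se]);x=np.array([c*se,s*se,-ce]);z=np.cross(x,y)
    return R.from_matrix(np.c_[x,y,z])
E
python3 - <<'E'
from kin import *
ear=np.array([.4777,-.2420,.088]);tau=40
Rt=R.from_euler('xyz',[-90,0,-20],degrees=True)*R.from_rotvec([0,0,-tau],degrees=True);d=Rt.apply([0,1,0])
J=np.array([-34,-29,134,15,37,-113.])
fx=np.array([np.cos(np.radians(15.5)),-np.sin(np.radians(15.5)),0])
p=ear-.167*d
for t in (p,p+[0,0,.01],p+[0,0,.01]-.03*fx,p+[0,0,.012]-.07*fx,p+[0,0,.10]-.07*fx,p+[0,0,.2]):
    j,e=ik(t,Rt,J);print(j.round(0),round(e,4))
rng=np.random.default_rng(0)
tc=np.array([.518,.21])
for psi in range(-180,180,20):
    Rp=pourR(psi,4);d=Rp.apply([0,1,0]);u=Rp.apply([1,0,0])
    mouth=np.array([*(tc+.02*d[:2]),.2-.065]);g=mouth-.018*d-.0655*u
    t=g-.167*d
    best=None
    for k in range(12):
        j0=np.array([np.degrees(np.arctan2(t[1],t[0])),rng.uniform(-30,60),rng.uniform(50,130),rng.uniform(-60,240),rng.uniform(20,150),rng.uniform(-150,150)])
        j,e=ik(t,Rp,j0)
        if e<.01 and (best is None or abs(j[3])<abs(best[3])): best=j
    print(psi,None if best is None else best.round(0))
E
```

```text
[ -34.  -29.  134.   15.   37. -113.] 0.0
[ -34.  -30.  133.   15.   39. -113.] 0.0
[ -36.  -36.  137.   16.   41. -114.] 0.0
[ -39.  -44.  141.   17.   46. -117.] 0.0
[ -39.  -47.  134.   15.   56. -113.] 0.0
[ -34.  -36.  119.   11.   58. -107.] 0.0
-180 [ 13.  39.  74.  35. 157. -58.]
-160 [ 20.  41.  71.  -1. 162. -91.]
-140 [  26.   40.   73.  -37.  157. -124.]
-120 [  33.   36.   78.  -56.  147. -139.]
-100 None
-80 None
-60 None
-40 None
-20 None
0 None
20 None
40 None
60 [ -9. -12. 136. 105.  75. -36.]
80 [-12.   1. 124.  92.  94. -34.]
100 [-10.  12. 111.  82. 109. -34.]
120 [ -5.  22.  99.  74. 122. -34.]
140 [  0.  29.  88.  66. 135. -36.]
160 [  6.  35.  80.  55. 147. -42.]
```

```bash
cat >> kin.py <<'E'
ear=np.array([.4805,-.2430,.088]);Rg=R.from_euler('xyz',[-90,0,-20],degrees=True)*R.from_rotvec([0,0,-40],degrees=True);dg=Rg.apply([0,1,0])
E
python3 - <<'E'
from kin import *
print(go(ear-.257*dg,Rg),ear-.257*dg)
E
```

```text
(array([-147.7,   77.4,   -6.2]), array([ -0.1,   0.2, -13.2])) [ 0.32526615 -0.1864995   0.28487342]
```

```bash
python3 -m jog '[{"jaw":0,"xyz":[-49.2,25.8,-2.1],"angular":[0,0,0]},{"jaw":0,"xyz":[-49.2,25.8,-2.1],"angular":[0,0,0]},{"jaw":0,"xyz":[-49.2,25.8,-2],"angular":[0,0,0]},{"jaw":0,"xyz":[0,0,0],"angular":[0,0.2,-6.6]},{"jaw":0,"xyz":[0,0,0],"angular":[0,0,-6.6]}]' 25; python3 - <<'E'
from kin import *
print(go(ear-.257*dg,Rg),r.get_obs()['joint_positions'].round(1))
c=capture("wrist");cv2.imwrite("pics/g_w.png",c["color"][:,:,::-1])
c=capture("side");crop(c,230,100,450,265,3,"g_s.png")
E
```

```text
time: 13.88
eef_pos: [0.3257, -0.1867, 0.2842]
tcp_rot: [-89.8, -40.2, -20.0]
ft_force: [-0.1, 0.6, -0.2]
width: 0.0929
(array([ 0. , -0.8,  0. ]), array([-0.2, -0. ,  0.2])) [ -37.2  -43.6  135.1   14.5   50.5 -112.6]
```

View pics/g_w.png

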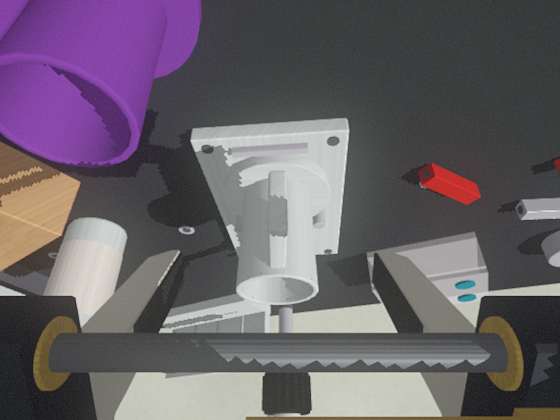

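View pics/g_s.png

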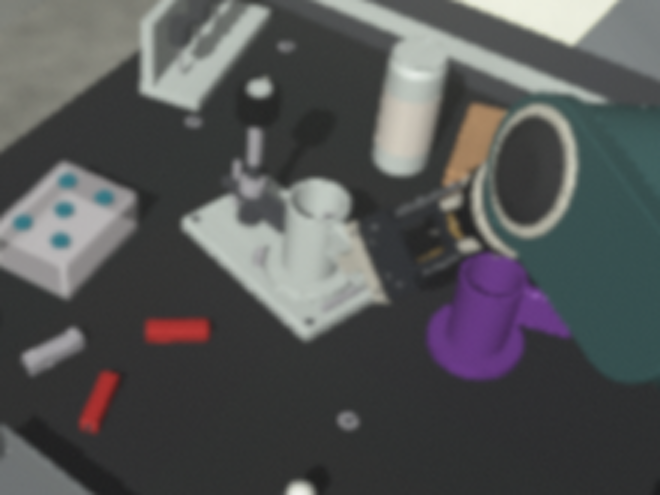

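```bash
python3 - <<'E'
from kin import *
c=capture("wrist");w=cloud(c);k=c["color"].astype(int)
m=(k[...,2]>k[...,1]+40)&(k[...,0]>k[...,1]+20)&(w[...,0]>.2)
q=w[m];print(len(q),np.nanmin(q,0),np.nanmax(q,0))
# in tool grasp frame at final grasp
t=Rg.inv().apply(q-(ear-.167*dg))*1000
for lohi in ((-40,80),(80,102),(102,200)):
    s=t[(t[:,1]>lohi[0])&(t[:,1]<lohi[1])]
    if len(s):print(lohi,s.min(0).round(),s.max(0).round())
top=np.load("top0.npy")
E
```

```text
26694 [ 0.31641666 -0.39200004 -0.00129973] [ 0.4742587  -0.2477237   0.10151343]
(-40, 80) [-101.   71. -101.] [-84.  80. -67.]
(80, 102) [-118.   80. -121.] [-58. 102. -59.]
(102, 200) [-133.  102. -120.] [-46. 200. -43.]
```

```bash
python3 -m jog '[{"jaw":0,"xyz":[0,30,0],"angular":[0,0,0]},{"jaw":0,"xyz":[0,30,0],"angular":[0,0,0]},{"jaw":0,"xyz":[0,20,0],"angular":[0,0,0]},{"jaw":0,"xyz":[0,9,0],"angular":[0,0,0]},{"jaw":0,"xyz":[0,0,0],"angular":[0,0,0]}]' 25; python3 - <<'E'
from kin import *
o=r.get_obs();print(go(ear-.167*dg,Rg),o['joint_positions'].round(1),o['ft_force'])
c=capture("wrist");cv2.imwrite("pics/h_w.png",c["color"][:,:,::-1])
E
```

```text
time: 14.65
eef_pos: [0.3801, -0.2062, 0.2162]
tcp_rot: [-89.8, -40.0, -20.0]
ft_force: [-0.8, 0.0, -0.6]
width: 0.0929
(array([-0.5, -0. , -0.2]), array([-0.2,  0. ,  0. ])) [ -34.4  -28.9  133.5   15.5   37.3 -113.6] [-0.81008417  0.01620939 -0.57376525]
```

View pics/h_w.png

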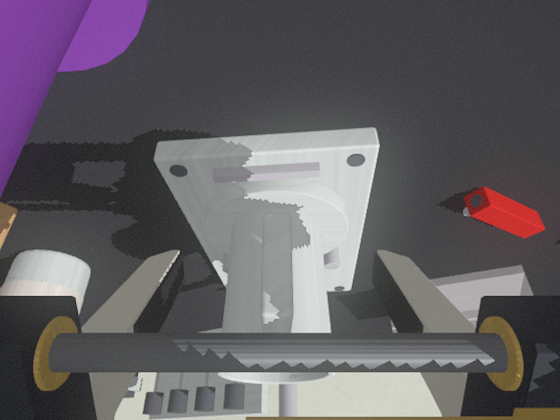

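```bash
python3 -m jog '[{"jaw":255,"xyz":[0,0,0],"angular":[0,0,0]},{"jaw":255,"xyz":[0,0,0],"angular":[0,0,0]},{"jaw":255,"xyz":[0,0,0],"angular":[0,0,0]},{"jaw":255,"xyz":[0,0,0],"angular":[0,0,0]},{"jaw":255,"xyz":[0,0,0],"angular":[0,0,0]}]' 20; python3 -m jog '[{"jaw":255,"xyz":[0,0,0],"angular":[0,0,0]},{"jaw":255,"xyz":[0,0,0],"angular":[0,0,0]},{"jaw":255,"xyz":[0,0,0],"angular":[0,0,0]},{"jaw":255,"xyz":[0,0,0],"angular":[0,0,0]},{"jaw":255,"xyz":[0,0,0],"angular":[0,0,0]}]' 58; python3 - <<'E'
from kin import *
o=r.get_obs();print(go(ear-.167*dg,Rg),o['joint_positions'].round(1),o['ft_force'],o['ft_torque'])
q=pose()[1].inv()
print('10mm up in tool',q.apply([0,0,10]),' -fx 10mm',q.apply([-10*np.cos(np.radians(15.5)),10*np.sin(np.radians(15.5)),0]))
E
```

```text
time: 15.32
eef_pos: [0.3798, -0.2062, 0.2165]
tcp_rot: [-89.9, -40.2, -20.0]
ft_force: [-0.9, 0.1, -0.3]
width: 0.0476
time: 15.95
eef_pos: [0.3798, -0.2062, 0.2165]
tcp_rot: [-89.9, -40.2, -20.0]
ft_force: [-1.5, 0.0, 0.9]
width: 0.0116
(array([-0.5,  0.3, -0.1]), array([-0.1,  0. ,  0.2])) [ -34.4  -29.   133.5   15.6   37.2 -113.6] [-1.51311305  0.02050644  0.94843203] [-0.07839738  0.32800566 -0.12951051]
10mm up in tool [ 6.45401254 -7.63842071  0.0158485 ]  -fx 10mm [-7.61493456 -6.43576681 -0.77050452]
```

```bash
python3 -m jog '[{"jaw":255,"xyz":[1.3,-1.5,0],"angular":[0,0,0]},{"jaw":255,"xyz":[1.9,-2.3,0],"angular":[0,0,0]},{"jaw":255,"xyz":[1.9,-2.3,0],"angular":[0,0,0]},{"jaw":255,"xyz":[1.3,-1.5,0],"angular":[0,0,0]},{"jaw":255,"xyz":[0,0,0],"angular":[0,0,0]}]' 58; python3 - <<'E'
from kin import *
o=r.get_obs();print(o['ft_force'],o['ft_torque'],o['width'])
c=capture("side");crop(c,250,110,430,245,4,"i_s.png")
E
```

```text
time: 16.58
eef_pos: [0.3798, -0.2062, 0.2266]
tcp_rot: [-89.9, -40.2, -20.0]
ft_force: [-2.2, -0.4, -2.8]
width: 0.012
[-2.24079731 -0.38052418 -2.8351636 ] [ 0.17982717  0.88031462 -0.16148762] 0.012019370397715765
```

View pics/i_s.png

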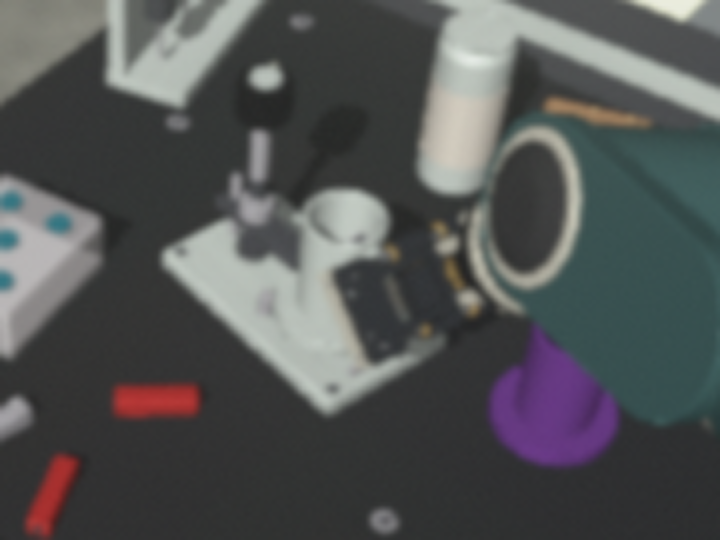

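```bash
python3 -m jog '[{"jaw":255,"xyz":[-4.6,-3.9,-0.4],"angular":[0,0,0]},{"jaw":255,"xyz":[-8.4,-7.1,-0.8],"angular":[0,0,0]},{"jaw":255,"xyz":[-9.1,-7.7,-0.9],"angular":[0,0,0]},{"jaw":255,"xyz":[-9.1,-7.7,-0.9],"angular":[0,0,0]},{"jaw":255,"xyz":[-4.6,-3.9,-0.4],"angular":[0,0,0]}]' 58; python3 - <<'E'
from kin import *
o=r.get_obs();print(o['ft_force'],o['ft_torque'],o['joint_positions'].round(1))
c=capture("side");crop(c,250,110,430,245,4,"j_s.png")
E
```

```text
time: 17.25
eef_pos: [0.3337, -0.1932, 0.2264]
tcp_rot: [-89.9, -40.2, -20.0]
ft_force: [0.4, -0.2, -3.5]
width: 0.0115
[ 0.43335992 -0.18339218 -3.46660988] [ 0.32651024  0.77387946 -0.02730435] [ -37.2  -38.8  138.1   16.4   43.  -115.5]
```

View pics/j_s.png

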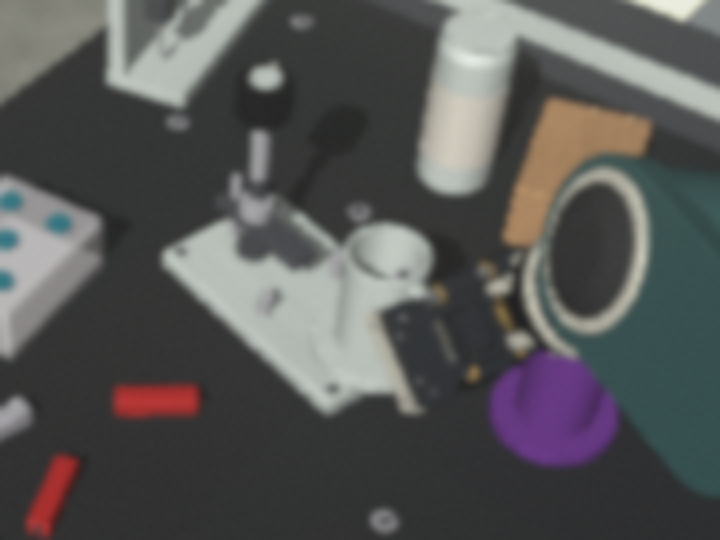

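```bash
cat >> kin.py <<'E'
t_=np.radians(40);A=np.array([np.sin(t_),-np.cos(t_),0]);FX=np.array([np.cos(t_),np.sin(t_),0]);FOOT=np.array([0,.167,0])+.061*FX-.073*A;MOUTH=FOOT+.1*A
B=np.cross(A,FX);ang=np.linspace(0,2*np.pi,24,endpoint=False)
CUP=np.array([FOOT+h*A+rad*(np.cos(t)*FX+np.sin(t)*B) for h,rad in((0,.048),(.012,.048),(.1,.032)) for t in ang])
def pourpose(psi,eps,mouth):
    Rp=pourR(psi,eps);return mouth-Rp.apply(MOUTH),Rp
def rows(Js,n):
    "tool-axis rows following joint waypoints"
    out=[];p0,R0=tool(Js[0])
    for J in Js[1:]:
        p,Rr=tool(J);out.append(((R0.inv().apply(p-p0)*1000).round(1),(R0.inv()*Rr).as_rotvec(degrees=True).round(1)));p0,R0=p,Rr
    return out
E
python3 - <<'E'
from kin import *
J=r.get_obs()['joint_positions']
p,q=tool(J);print(p,q.apply(FOOT)+p)
for psi in (75,90,105):
    t,Rp=pourpose(psi,4,np.array([.517,.235,.13]))
    j,e=ik(t,Rp,[-10,10,115,85,100,-34]);print(psi,j.round(1),e,t.round(3))
    for s in np.linspace(0,1,11):
        jj=J+(j-J)*s;pp,qq=tool(jj);c=qq.apply(CUP)+pp;print(round(s,1),pp.round(3),c[:,2].min().round(3),(qq.apply(MOUTH)+pp).round(3),(qq.apply(A)).round(2))
E
```

```text
[ 0.33359909 -0.19317562  0.22688704] [ 0.49269759 -0.25054827  0.02661499]
75 [-11.1  -2.3 127.6  95.5  89.2 -35.5] 7.438494264988549e-14 [0.468 0.052 0.181]
0.0 [ 0.334 -0.193  0.227] 0.026 [ 0.492 -0.251  0.127] [-0. -0.  1.]
0.1 [ 0.352 -0.169  0.214] -0.008 [ 0.508 -0.208  0.101] [-0.02 -0.27  0.96]
0.2 [ 0.37  -0.143  0.203] -0.031 [ 0.521 -0.159  0.079] [-0.02 -0.51  0.86]
0.3 [ 0.386 -0.116  0.195] -0.042 [ 0.53  -0.107  0.062] [-0.01 -0.71  0.7 ]
0.4 [ 0.401 -0.089  0.189] -0.04 [ 0.536 -0.052  0.052] [-0.01 -0.87  0.5 ]
0.5 [ 0.414 -0.061  0.185] -0.025 [0.538 0.004 0.048] [-0.   -0.96  0.27]
0.6 [ 0.426 -0.035  0.183] 0.0 [0.537 0.06  0.052] [-0.01 -1.    0.04]
0.7 [ 0.438 -0.01   0.182] 0.031 [0.534 0.112 0.063] [-0.03 -0.98 -0.19]
0.8 [0.448 0.012 0.182] 0.051 [0.529 0.16  0.08 ] [-0.07 -0.92 -0.39]
0.9 [0.459 0.033 0.182] 0.077 [0.523 0.201 0.103] [-0.12 -0.82 -0.56]
1.0 [0.468 0.052 0.181] 0.107 [0.517 0.235 0.13 ] [-0.19 -0.69 -0.69]
90 [-10.6   7.3 117.6  87.2 100.9 -34.8] 5.836997551966761e-13 [0.517 0.045 0.181]
0.0 [ 0.334 -0.193  0.227] 0.026 [ 0.492 -0.251  0.12
[... 945 characters left out ...]
0.512 -0.208  0.102] [ 0.03 -0.27  0.96]
0.2 [ 0.386 -0.15   0.217] -0.029 [ 0.529 -0.158  0.082] [ 0.08 -0.51  0.86]
0.3 [ 0.412 -0.126  0.213] -0.037 [ 0.541 -0.103  0.067] [ 0.13 -0.7   0.7 ]
0.4 [ 0.436 -0.1    0.21 ] -0.033 [ 0.548 -0.046  0.058] [ 0.19 -0.85  0.5 ]
0.5 [ 0.46  -0.073  0.208] -0.017 [0.55  0.013 0.056] [ 0.23 -0.93  0.27]
0.6 [ 0.483 -0.047  0.206] 0.009 [0.548 0.069 0.061] [ 0.26 -0.96  0.04]
0.7 [ 0.506 -0.021  0.203] 0.042 [0.543 0.122 0.073] [ 0.27 -0.94 -0.18]
0.8 [0.527 0.005 0.198] 0.06 [0.535 0.168 0.09 ] [ 0.26 -0.89 -0.38]
0.9 [0.547 0.029 0.191] 0.083 [0.526 0.206 0.109] [ 0.23 -0.8  -0.56]
1.0 [0.566 0.052 0.181] 0.107 [0.517 0.235 0.13 ] [ 0.19 -0.69 -0.69]
```

```bash
cat > plan.py <<'E'
from kin import *
J=r.get_obs()['joint_positions'];p,q=tool(J)
t,Rp=pourpose(90,6,np.array([.517,.24,.125]))
JP,e=ik(t,Rp,[-10,10,115,85,100,-34])
mid=tool(J+(JP-J)*.5)[1];m2=np.array([.53,.20,.18])
JM,e2=ik(m2-mid.apply(MOUTH),mid,J+(JP-J)*.5)
JU,e3=ik(p+[0.03,.13,.12],q,J)
print(JP.round(1),JM.round(1),JU.round(1),e,e2,e3)
if __name__=="__main__":
  for a,b in((J,JU),(JU,JM),(JM,JP)):
    for s in np.linspace(0,1,6):
        jj=a+(b-a)*s;pp,qq=tool(jj);c=qq.apply(CUP)+pp;print(round(s,1),pp.round(3),c[:,2].min().round(3),(qq.apply(MOUTH)+pp).round(3),(qq.apply(A)).round(2))
    w=np.abs((tool(a)[1].inv()*tool(b)[1]).magnitude())*57.3;print(w)
E
python3 plan.py
```

```text
[-10.2   8.9 117.7  88.8 101.7 -36.3] [  2.4 -29.3 124.6  47.   64.  -43.9] [-12.3 -46.1 130.5  -5.9  55.7 -80.8] 3.7383152129422115e-11 4.440892098500626e-15 2.1923685089575422e-11
0.0 [ 0.334 -0.193  0.227] 0.026 [ 0.492 -0.251  0.127] [-0. -0.  1.]
0.2 [ 0.346 -0.168  0.25 ] 0.047 [ 0.505 -0.222  0.148] [ 0.01 -0.01  1.  ]
0.4 [ 0.356 -0.142  0.273] 0.069 [ 0.514 -0.195  0.17 ] [ 0.01 -0.01  1.  ]
0.6 [ 0.362 -0.115  0.297] 0.093 [ 0.52  -0.168  0.194] [ 0.01 -0.01  1.  ]
0.8 [ 0.364 -0.089  0.322] 0.119 [ 0.522 -0.144  0.219] [ 0.01 -0.    1.  ]
1.0 [ 0.364 -0.063  0.347] 0.146 [ 0.522 -0.121  0.247] [-0. -0.  1.]
1.305289138061033e-09
0.0 [ 0.364 -0.063  0.347] 0.146 [ 0.522 -0.121  0.247] [-0. -0.  1.]
0.2 [ 0.381 -0.029  0.337] 0.113 [ 0.536 -0.063  0.222] [ 0.01 -0.27  0.96]
0.4 [0.396 0.007 0.33 ] 0.092 [ 0.544 -0.     0.202] [ 0.03 -0.51  0.86]
0.6 [0.408 0.045 0.326] 0.084 [0.545 0.065 0.188] [ 0.07 -0.71  0.7 ]
0.8 [0.417 0.082 0.324] 0.089 [0.54  0.133 0.18 ] [ 0.11 -0.87  0.49]
1.0 [0.425 0.119 0.325] 0.108 [0.53 0.2  0.18] [ 0.13 -0.96  0.26]
77.23070211148315
0.0 [0.425 0.119 0.325] 0.108 [0.53 0.2  0.18] [ 0.13 -0.96  0.26]
0.2 [0.446 0.115 0.292] 0.089 [0.517 0.221 0.144] [ 0.18 -0.98  0.07]
0.4 [0.465 0.106 0.262] 0.089 [0.507 0.239 0.124] [ 0.19 -0.97 -0.15]
0.6 [0.484 0.093 0.232] 0.087 [0.503 0.25  0.117] [ 0.15 -0.92 -0.36]
0.8 [0.502 0.074 0.202] 0.092 [0.506 0.251 0.119] [ 0.09 -0.83 -0.55]
1.0 [0.517 0.049 0.169] 0.103 [0.517 0.24  0.125] [ 0.   -0.69 -0.72]
72.49441832802232
```

```bash
python3 - <<'E'
from plan import *
W=[J+(JU-J)*s for s in np.linspace(0,1,6)]
for x in rows(W,0): print(x[0].tolist(),x[1].tolist())
print()
for x in rows([JU+(JM-JU)*s for s in np.linspace(0,1,11)],0): print(x[0].tolist(),x[1].tolist())
np.save("JM.npy",JM);np.save("JU.npy",JU);np.save("JP.npy",JP)
E
```

```text
[-10.2   8.9 117.7  88.8 101.7 -36.3] [  2.4 -29.3 124.6  47.   64.  -43.9] [-12.3 -46.1 130.5  -5.9  55.7 -80.8] 3.7383152129422115e-11 4.440892098500626e-15 2.1923685089575422e-11
[17.3, -15.4, 28.2] [0.7, -0.6, 0.7]
[15.1, -17.8, 27.8] [0.3, -0.3, 0.4]
[13.0, -20.3, 27.0] [-0.1, -0.0, 0.1]
[10.8, -22.7, 25.8] [-0.3, 0.3, -0.3]
[8.8, -25.2, 24.2] [-0.5, 0.7, -0.8]

[-1.3, 5.8, 18.9] [4.9, 5.4, 2.8]
[-3.0, 6.4, 18.6] [4.6, 5.4, 3.2]
[-4.7, 7.1, 18.0] [4.3, 5.4, 3.6]
[-6.2, 7.9, 17.2] [4.0, 5.4, 4.0]
[-7.6, 8.6, 16.2] [3.6, 5.5, 4.3]
[-8.7, 9.3, 15.0] [3.2, 5.5, 4.6]
[-9.7, 10.0, 13.7] [2.8, 5.5, 4.8]
[-10.3, 10.7, 12.3] [2.4, 5.6, 5.0]
[-10.8, 11.4, 10.8] [2.0, 5.7, 5.1]
[-10.9, 12.0, 9.4] [1.6, 5.7, 5.2]
```

```bash
python3 -m jog '[{"jaw":255,"xyz":[10,-11,10],"angular":[0,0,0]},{"jaw":255,"xyz":[15,-18,28],"angular":[0,0,0]},{"jaw":255,"xyz":[14,-21,29],"angular":[0,0,0]},{"jaw":255,"xyz":[13,-24,29],"angular":[0,0,0]},{"jaw":255,"xyz":[12,-25,29],"angular":[0,0,0]}]' 58; python3 - <<'E'
from kin import *
JU=np.load("JU.npy");p,q=tool(JU);print(go(p,q));o=r.get_obs();print(o['joint_positions'].round(1),o['ft_force'],o['width'])
E
```

```text
time: 17.92
eef_pos: [0.3629, -0.0701, 0.3445]
tcp_rot: [-89.8, -40.2, -20.1]
ft_force: [0.3, 0.4, -4.1]
width: 0.0118
(array([ 0.2, -2.8,  6.7]), array([-0., -0.,  0.]))
[-13.6 -46.  130.7  -4.8  55.3 -82.3] [ 0.33044827  0.416014   -4.13884625] 0.011827959831109994
```

Now the second leg.

```bash
python3 -m jog '[{"jaw":255,"xyz":[-1.3,4,24],"angular":[4.9,5.4,2.8]},{"jaw":255,"xyz":[-3,5.5,20],"angular":[4.6,5.4,3.2]},{"jaw":255,"xyz":[-4.7,7.1,18],"angular":[4.3,5.4,3.6]},{"jaw":255,"xyz":[-6.2,7.9,17.2],"angular":[4,5.4,4]},{"jaw":255,"xyz":[-7.6,8.6,16.2],"angular":[3.6,5.5,4.3]}]' 58; python3 -m jog '[{"jaw":255,"xyz":[-8.7,9.3,15],"angular":[3.2,5.5,4.6]},{"jaw":255,"xyz":[-9.7,10,13.7],"angular":[2.8,5.5,4.8]},{"jaw":255,"xyz":[-10.3,10.7,12.3],"angular":[2.4,5.6,5]},{"jaw":255,"xyz":[-10.8,11.4,10.8],"angular":[2,5.7,5.1]},{"jaw":255,"xyz":[-10.9,12,9.4],"angular":[1.6,5.7,5.2]}]' 58; python3 - <<'E'
from kin import *
JM=np.load("JM.npy");p,q=tool(JM);print(go(p,q));o=r.get_obs();print(o['joint_positions'].round(1),o['ft_force'],o['width'])
JP=np.load("JP.npy");Jn=o['joint_positions']
for x in rows([Jn+(JP-Jn)*s for s in np.linspace(0,1,11)],0): print(x[0].tolist(),x[1].tolist())
c=capture("side");crop(c,100,100,450,362,2.2,"k_s.png")
E
```

```text
time: 18.55
eef_pos: [0.402, 0.0256, 0.3265]
tcp_rot: [-56.6, -14.7, -42.6]
ft_force: [0.1, -0.4, -3.6]
width: 0.0119
time: 19.18
eef_pos: [0.4248, 0.1189, 0.3239]
tcp_rot: [-44.5, 22.2, -47.9]
ft_force: [-0.4, -0.3, -3.5]
width: 0.0114
(array([-0.7, -0.2,  0.8]), array([-0.1, -0. , -0.2]))
[  2.2 -29.3 124.7  47.2  64.1 -44.1] [-0.37176636 -0.25669437 -3.4689065 ] 0.011415095427905737
[13.9, 13.2, -3.9] [-1.7, 5.4, 5.3]
[15.5, 10.8, -2.3] [-1.4, 5.3, 5.3]
[16.8, 8.2, -0.7] [-1.0, 5.2, 5.4]
[17.7, 5.4, 0.8] [-0.7, 5.0, 5.5]
[18.4, 2.4, 2.2] [-0.4, 4.8, 5.6]
[18.7, -0.6, 3.4] [-0.1, 4.5, 5.7]
[18.7, -3.7, 4.4] [0.2, 4.2, 5.8]
[18.4, -6.9, 5.3] [0.4, 3.9, 5.9]
[17.8, -10.0, 5.9] [0.6, 3.5, 6.0]
[16.9, -13.0, 6.2] [0.8, 3.1, 6.0]
```

View pics/k_s.png

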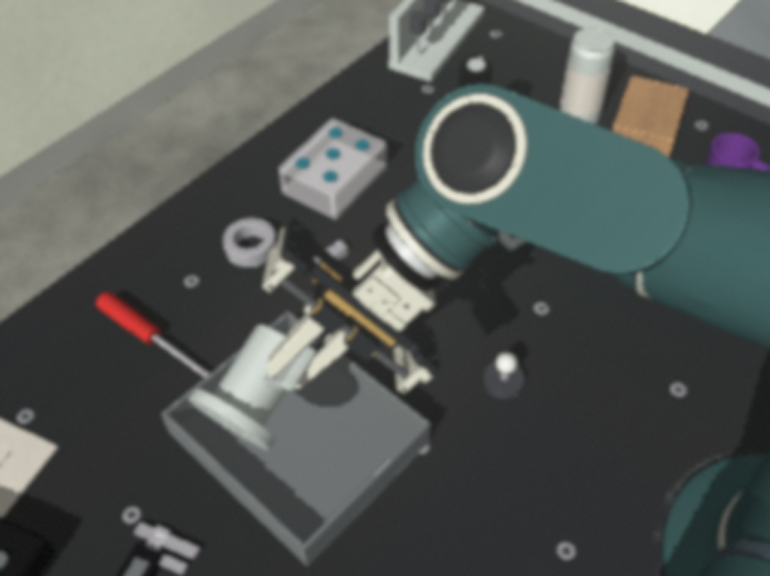

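```bash
python3 -m jog '[{"jaw":255,"xyz":[13.9,13.2,-3.9],"angular":[-1.7,5.4,5.3]},{"jaw":255,"xyz":[15.5,10.8,-2.3],"angular":[-1.4,5.3,5.3]},{"jaw":255,"xyz":[16.8,8.2,-0.7],"angular":[-1,5.2,5.4]},{"jaw":255,"xyz":[17.7,5.4,0.8],"angular":[-0.7,5,5.5]},{"jaw":255,"xyz":[18.4,2.4,2.2],"angular":[-0.4,4.8,5.6]}]' 58; python3 -m jog '[{"jaw":255,"xyz":[18.7,-0.6,3.4],"angular":[-0.1,4.5,5.7]},{"jaw":255,"xyz":[18.7,-3.7,4.4],"angular":[0.2,4.2,5.8]},{"jaw":255,"xyz":[18.4,-6.9,5.3],"angular":[0.4,3.9,5.9]},{"jaw":255,"xyz":[17.8,-10,5.9],"angular":[0.6,3.5,6]},{"jaw":255,"xyz":[16.9,-13,6.2],"angular":[0.8,3.1,6]}]' 58; python3 - <<'E'
from kin import *
JM=np.load("JP.npy");p,q=tool(JM);print(go(p,q));o=r.get_obs();print(o['joint_positions'].round(1),o['ft_force'],o['width'])
c=capture("side");crop(c,100,100,450,362,2.2,"l_s.png")
E
```

```text
time: 19.85
eef_pos: [0.4753, 0.0988, 0.2461]
tcp_rot: [-50.8, 59.5, -49.4]
ft_force: [0.3, -0.8, -3.8]
width: 0.0116
time: 20.48
eef_pos: [0.5181, 0.0473, 0.1691]
tcp_rot: [88.2, 84.1, 88.3]
ft_force: [-0.4, 0.3, -2.8]
width: 0.0113
(array([-0.1,  1.6, -1.1]), array([0. , 0.2, 0.1]))
[-10.3   9.  117.5  88.6 101.8 -36.3] [-0.3861561   0.26261561 -2.77524107] 0.011331747358534533
```

View pics/l_s.png

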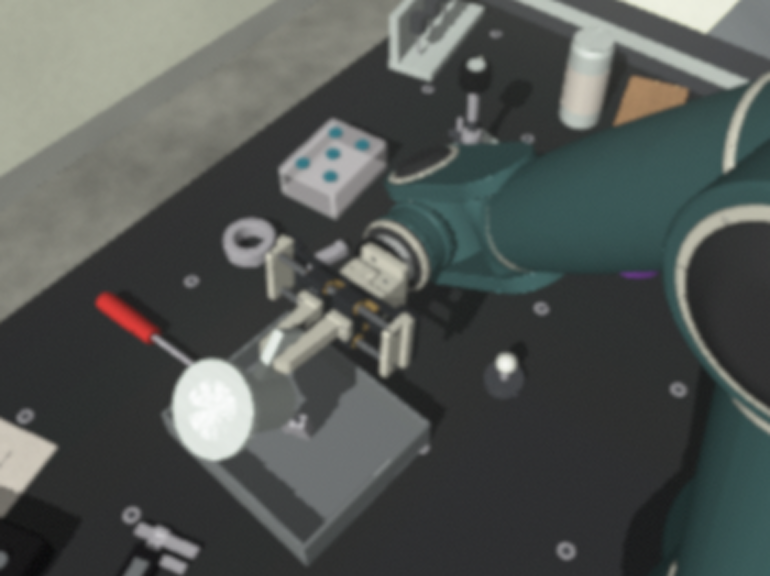

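```bash
python3 -m jog '[{"jaw":255,"xyz":[0,0,0],"angular":[0,0,2]},{"jaw":255,"xyz":[0,0,0],"angular":[0,0,0]},{"jaw":255,"xyz":[0,0,0],"angular":[0,0,0]},{"jaw":255,"xyz":[0,0,0],"angular":[0,0,0]},{"jaw":255,"xyz":[0,0,0],"angular":[0,0,0]}]' 58; python3 - <<'E'
from kin import *
o=r.get_obs();print(o['joint_positions'].round(1),o['ft_force'],o['width'])
c=capture("side");crop(c,150,210,330,345,4,"m_s.png")
c=capture("top");crop(c,160,140,340,275,4,"m_t.png")
c=capture("wrist");cv2.imwrite("pics/m_w.png",c["color"][:,:,::-1])
E
```

```text
time: 21.15
eef_pos: [0.5174, 0.0479, 0.1698]
tcp_rot: [87.9, 82.3, 88.0]
ft_force: [-0.4, 0.4, -3.3]
width: 0.0119
[-10.2   9.2 117.6  90.1 102.9 -36.4] [-0.44274314  0.44636255 -3.33020912] 0.011852765235717934
```

View pics/m_s.png

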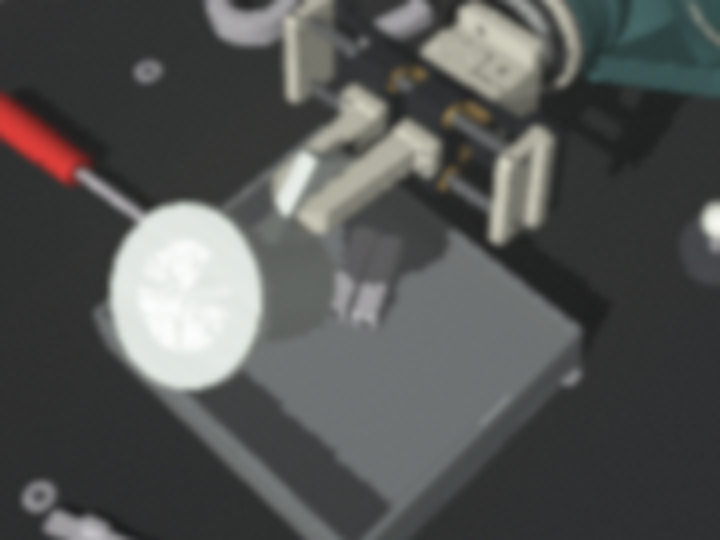

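View pics/m_t.png

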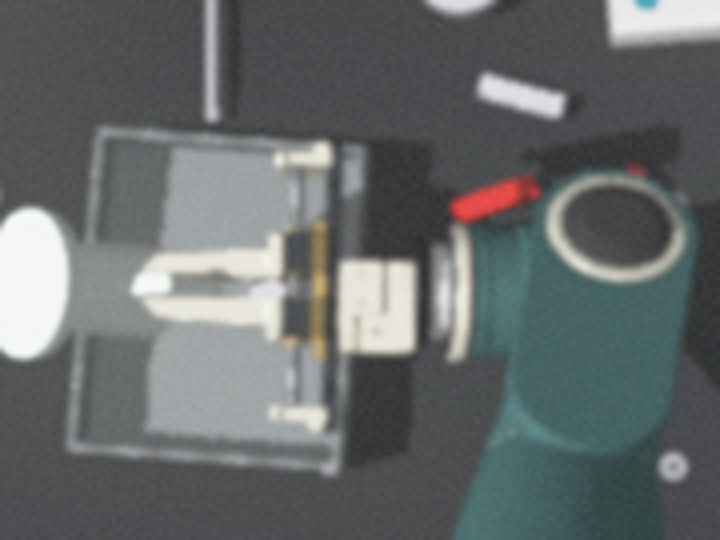

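View pics/m_w.png

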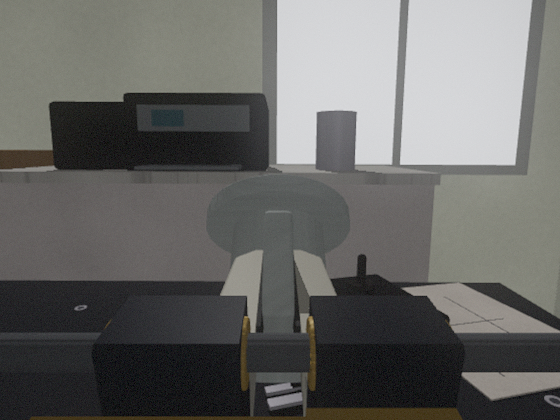

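```bash
python3 -m jog '[{"jaw":255,"xyz":[0,0,0],"angular":[0,0,4]},{"jaw":255,"xyz":[0,0,0],"angular":[0,0,4]},{"jaw":255,"xyz":[0,0,0],"angular":[0,0,0]},{"jaw":255,"xyz":[0,0,0],"angular":[0,0,0]},{"jaw":255,"xyz":[0,0,0],"angular":[0,0,0]}]' 58; python3 - <<'E'
from kin import *
o=r.get_obs();print(o['joint_positions'].round(1),o['ft_force'],o['width'])
c=capture("side");crop(c,150,210,330,345,4,"n_s.png")
E
```

```text
time: 21.92
eef_pos: [0.5175, 0.0477, 0.1696]
tcp_rot: [89.0, 74.3, 89.1]
ft_force: [0.1, 0.5, -3.0]
width: 0.0116
[ -9.9  10.9 117.7  96.4 107.4 -36.5] [ 0.0717312   0.50556534 -2.9619897 ] 0.01158760946522701
```

View pics/n_s.png

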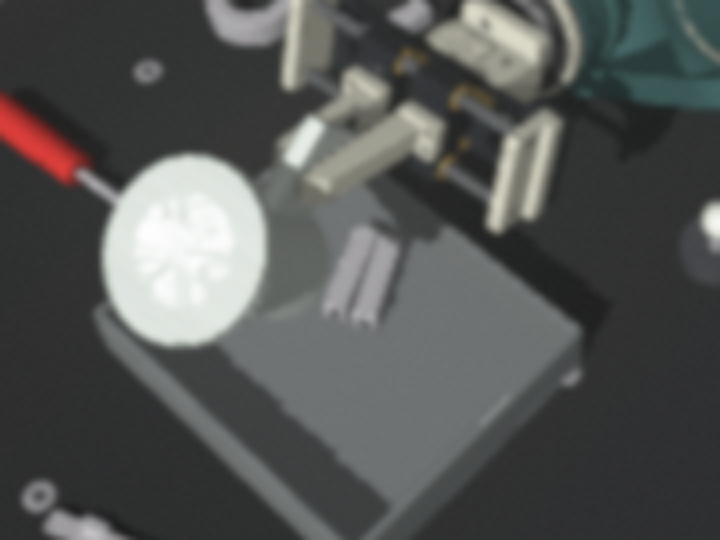

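```bash
python3 - <<'E'
from kin import *
J=r.get_obs()['joint_positions'];JM=np.load("JM.npy");JU=np.load("JU.npy")
for a,b in((J,JM),(JM,JU)):
    for s in np.linspace(0,1,6):
        pp,qq=tool(a+(b-a)*s);print((qq.apply(CUP)+pp)[:,2].min().round(3),pp.round(3))
    for x in rows([a+(b-a)*s for s in np.linspace(0,1,11)],0): print(x[0].tolist(),x[1].tolist())
E
```

```text
0.141 [0.518 0.048 0.171]
0.122 [0.502 0.076 0.204]
0.105 [0.484 0.097 0.233]
0.1 [0.464 0.111 0.262]
0.094 [0.445 0.118 0.292]
0.108 [0.425 0.119 0.325]
[-12.4, 19.1, -7.3] [-1.3, -2.4, -7.0]
[-14.1, 15.8, -7.4] [-1.1, -3.0, -6.9]
[-15.6, 12.2, -7.1] [-0.8, -3.5, -6.9]
[-16.7, 8.5, -6.5] [-0.5, -4.0, -6.8]
[-17.4, 4.7, -5.6] [-0.2, -4.5, -6.7]
[-17.7, 1.0, -4.4] [0.2, -4.8, -6.6]
[-17.6, -2.8, -3.0] [0.5, -5.2, -6.5]
[-17.1, -6.4, -1.3] [0.9, -5.5, -6.4]
[-16.1, -9.8, 0.4] [1.4, -5.7, -6.3]
[-14.7, -13.0, 2.3] [1.8, -5.8, -6.3]
0.108 [0.425 0.119 0.325]
0.089 [0.417 0.082 0.324]
0.084 [0.408 0.045 0.326]
0.092 [0.396 0.007 0.33 ]
0.113 [ 0.381 -0.029  0.337]
0.146 [ 0.364 -0.063  0.347]
[10.7, -13.2, -7.9] [-1.6, -5.7, -5.2]
[10.7, -12.7, -9.4] [-2.0, -5.7, -5.1]
[10.5, -12.1, -10.8] [-2.4, -5.6, -5.0]
[10.0, -11.5, -12.2] [-2.8, -5.5, -4.8]
[9.3, -10.8, -13.6] [-3.2, -5.5, -4.6]
[8.3, -10.2, -14.8] [-3.6, -5.5, -4.3]
[7.2, -9.5, -15.9] [-4.0, -5.4, -4.0]
[5.8, -8.8, -16.9] [-4.3, -5.4, -3.6]
[4.3, -8.1, -17.6] [-4.6, -5.4, -3.2]
[2.7, -7.4, -18.2] [-4.9, -5.4, -2.8]
```

```bash
python3 -m jog '[{"jaw":255,"xyz":[-12.4,19.1,-7.3],"angular":[-1.3,-2.4,-7]},{"jaw":255,"xyz":[-14.1,15.8,-7.4],"angular":[-1.1,-3,-6.9]},{"jaw":255,"xyz":[-15.6,12.2,-7.1],"angular":[-0.8,-3.5,-6.9]},{"jaw":255,"xyz":[-16.7,8.5,-6.5],"angular":[-0.5,-4,-6.8]},{"jaw":255,"xyz":[-17.4,4.7,-5.6],"angular":[-0.2,-4.5,-6.7]}]' 58
python3 -m jog '[{"jaw":255,"xyz":[-17.7,1,-4.4],"angular":[0.2,-4.8,-6.6]},{"jaw":255,"xyz":[-17.6,-2.8,-3],"angular":[0.5,-5.2,-6.5]},{"jaw":255,"xyz":[-17.1,-6.4,-1.3],"angular":[0.9,-5.5,-6.4]},{"jaw":255,"xyz":[-16.1,-9.8,0.4],"angular":[1.4,-5.7,-6.3]},{"jaw":255,"xyz":[-14.7,-13,2.3],"angular":[1.8,-5.8,-6.3]}]' 58
python3 -m jog '[{"jaw":255,"xyz":[10.7,-13.2,-7.9],"angular":[-1.6,-5.7,-5.2]},{"jaw":255,"xyz":[10.7,-12.7,-9.4],"angular":[-2,-5.7,-5.1]},{"jaw":255,"xyz":[10.5,-12.1,-10.8],"angular":[-2.4,-5.6,-5]},{"jaw":255,"xyz":[10,-11.5,-12.2],"angular":[-2.8,-5.5,-4.8]},{"jaw":255,"xyz":[9.3,-10.8,-13.6],"angular":[-3.2,-5.5,-4.6]}]' 58
python3 -m jog '[{"jaw":255,"xyz":[8.3,-10.2,-14.8],"angular":[-3.6,-5.5,-4.3]},{"jaw":255,"xyz":[7.2,-9.5,-15.9],"angular":[-4,-5.4,-4]},{"jaw":255,"xyz":[5.8,-8.8,-16.9],"angular":[-4.3,-5.4,-3.6]},{"jaw":255,"xyz":[4.3,-8.1,-17.6],"angular":[-4.6,-5.4,-3.2]},{"jaw":255,"xyz":[2.7,-7.4,-18.2],"angular":[-4.9,-5.4,-2.8]}]' 58
python3 - <<'E'
from kin import *
o=r.get_obs();print(o['joint_positions'].round(1),o['ft_force'],o['width'])
JU=np.load("JU.npy");p,q=tool(JU);print(go(p,q)); print(go([.3337,-.1932,.2264],R.from_euler('xyz',[-89.9,-40.2,-20],degrees=True)))
c=capture("top");w=cloud(c);np.save("top1.npy",w);crop(c,170,60,440,260,2.9,"o_t.png")
c=capture("side");crop(c,150,80,430,290,2.8,"o_s.png");np.save("side1.npy",cloud(c))
E
```

```text
time: 22.6
eef_pos: [0.4731, 0.105, 0.2471]
tcp_rot: [-46.4, 63.8, -44.3]
ft_force: [0.4, 0.8, -2.0]
width: 0.0117
time: 23.22
eef_pos: [0.4237, 0.1193, 0.3241]
tcp_rot: [-44.3, 21.9, -47.9]
ft_force: [-0.2, 0.3, -3.2]
width: 0.0116
time: 23.85
eef_pos: [0.401, 0.0253, 0.3259]
tcp_rot: [-56.7, -14.9, -42.6]
ft_force: [0.3, -0.3, -2.7]
width: 0.0118
time: 24.48
eef_pos: [0.3624, -0.0638, 0.3449]
tcp_rot: [-89.9, -40.1, -20.1]
ft_force: [0.4, -1.0, -2.7]
width: 0.0116
[-12.4 -46.2 130.8  -5.8  55.7 -80.9] [ 0.36192956 -0.99495147 -2.73947653] 0.011622543233020458
(array([ 2., -1.,  1.]), array([ 0. , -0. , -0.1]))
(array([ -63.1,  101.5, -131.6]), array([ 0. , -0. , -0.1]))
```

View pics/o_t.png

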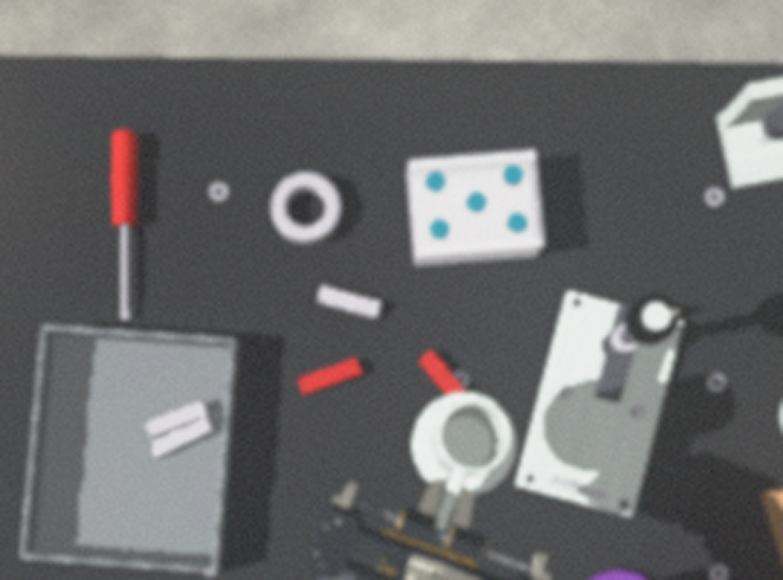

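View pics/o_s.png

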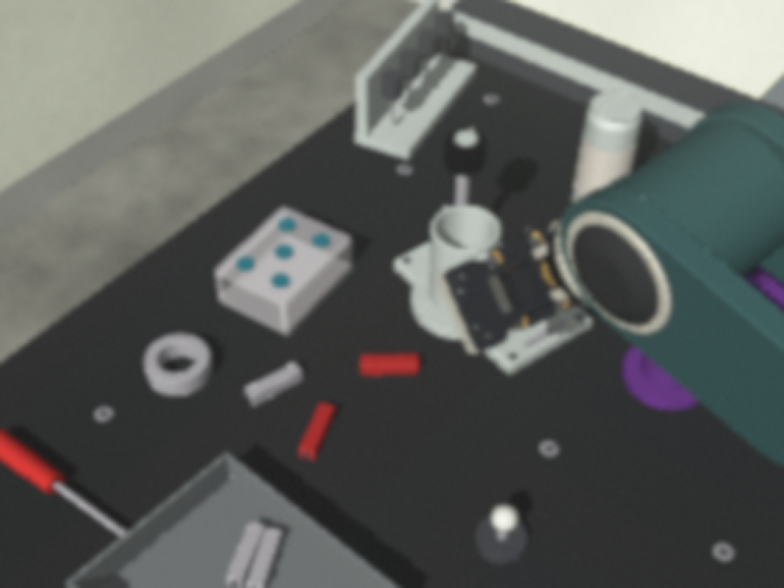

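```bash
python3 - <<'E'
from kin import *
c=capture("top")
def P(cu,cv,z,x0=250,y0=70): return ray(c,x0+(cu+.5)/2.8-.5,y0+(cv+.5)/2.8-.5,z)
print("red1",P(65,344,.016),P(125,326,.016),"red2",P(187,316,.016),P(225,360,.016),"sphere",P(100,545,.04))
J=r.get_obs()['joint_positions'];p,q=tool(J);print("foot",p+q.apply(FOOT),(c["range_z"].shape))
w=np.load("top1.npy")
def P2(u,v,z): return ray(c,170+u/2.9,60+v/2.9,z)
print("steel",P2(319,292,.016),P2(379,308,.016),"tray so",P2(178,428,.013))
for foot in ([.53,-.07],[.53,-.09],[.54,-.06],[.52,-.05]):
  for dy in (0,10,20,30):
    h=np.degrees(np.arctan2(foot[1],foot[0]))+dy-5
    Rr=R.from_euler('xyz',[-90,0,h],degrees=True)*R.from_rotvec([0,0,-40],degrees=True)
    t=np.array([*foot,.001])-Rr.apply(FOOT);j,e=ik(t,Rr,J);j2,e2=ik(t+[0,0,.06],Rr,J);print(foot,round(h),j.round(),round(e,3),round(e2,3))
E
```

```text
red1 [0.58855928 0.03823486 0.016     ] [ 0.60906007 -0.0265115   0.016     ] red2 [ 0.62086366 -0.09359595  0.016     ] [ 0.57342963 -0.13504293  0.016     ] sphere [ 0.37401187 -0.00307542  0.04      ]
foot [ 0.52148528 -0.12018782  0.14442903] (420, 560)
steel [0.68667974 0.01818989 0.016     ] [ 0.67043136 -0.0451342   0.016     ] tray so [0.54128743 0.16361376 0.013     ]
[0.53, -0.07] -13 [ -8. -41. 142.  -4.  40. -84.] 0.0 0.0
[0.53, -0.07] -3 [ -17.  -41.  142.   14.   41. -111.] 0.0 0.0
[0.53, -0.07] 7 [ -24.  -38.  140.   28.   46. -135.] 0.0 0.0
[0.53, -0.07] 17 [ -30.  -33.  137.   37.   52. -154.] 0.0 0.0
[0.53, -0.09] -15 [-10. -41. 141.  -4.  39. -84.] 0.0 0.0
[0.53, -0.09] -5 [ -19.  -41.  141.   14.   41. -111.] 0.0 0.0
[0.53, -0.09] 5 [ -26.  -38.  140.   28.   46. -135.] 0.0 0.0
[0.53, -0.09] 15 [ -32.  -33.  137.   37.   52. -154.] 0.0 0.0
[0.54, -0.06] -11 [ -7. -39. 141.  -4.  39. -83.] 0.0 0.0
[0.54, -0.06] -1 [ -15.  -39.  141.   14.   40. -111.] 0.0 0.0
[0.54, -0.06] 9 [ -23.  -36.  139.   28.   45. -135.] 0.0 0.0
[0.54, -0.06] 19 [ -28.  -31.  136.   37.   52. -154.] 0.0 0.0
[0.52, -0.05] -10 [ -6. -44. 143.  -4.  42. -84.] 0.019 0.001
[0.52, -0.05] 0 [ -15.  -44.  143.   13.   44. -111.] 0.019 0.001
[0.52, -0.05] 10 [ -23.  -41.  142.   28.   48. -135.] 0.0 0.0
[0.52, -0.05] 20 [ -29.  -36.  139.   37.   54. -154.] 0.0 0.0
```

```bash
python3 - <<'E'
from kin import *
w=np.load("top1.npy");J=r.get_obs()['joint_positions'];p,q=tool(J);f=p+q.apply(FOOT);print(f,q.apply(A))
d=np.hypot(w[...,0]-f[0],w[...,1]-f[1])
for z0,z1 in((.235,.255),(.145,.17)):
    m=(w[...,2]>z0)&(w[...,2]<z1)&(d<.055);s=w[m];print(len(s),s.mean(0))
    if len(s)>20:
        X=np.c_[s[:,:2]-f[:2],np.ones(len(s))];k=np.linalg.lstsq(X,s[:,2],rcond=None)[0];print('plane slope deg',np.degrees(k[:2]),'z at centre',k[2])
j,e=ik(p+[.0085,.04,-.1434],q,J);print(j.round(),e)
print(q.inv().apply([8.5,40,-130]).round(1),q.inv().apply([0,0,-1]).round(3))
E
```

```text
[ 0.52148528 -0.12018782  0.14442903] [-0.00395822 -0.00522724  0.9999785 ]
178 [ 0.51064472 -0.11800955  0.24229948]
plane slope deg [ 2.84013739 -0.65389784] z at centre 0.24286170811076863
646 [ 0.51817982 -0.11756115  0.15648671]
plane slope deg [-0.05508611 -0.14206149] z at centre 0.15649004889561477
[ -5. -40. 141. -15.  40. -66.] 3.724576203012474e-12
[-88.3  95.9  39.7] [-0.644  0.765 -0.006]
```

```bash
python3 -m jog '[{"jaw":255,"xyz":[-17.7,19.2,7.9],"angular":[0,0,0]},{"jaw":255,"xyz":[-17.7,19.2,7.9],"angular":[0,0,0]},{"jaw":255,"xyz":[-17.7,19.2,7.9],"angular":[0,0,0]},{"jaw":255,"xyz":[-17.7,19.2,7.9],"angular":[0,0,0]},{"jaw":255,"xyz":[-17.7,19.2,7.9],"angular":[0,0,0]}]' 58; python3 -m jog '[{"jaw":255,"xyz":[-3,3.6,0],"angular":[0,0,0]},{"jaw":255,"xyz":[-3,3.6,0],"angular":[0,0,0]},{"jaw":255,"xyz":[0,0,0],"angular":[0,0,0]},{"jaw":255,"xyz":[0,0,0],"angular":[0,0,0]},{"jaw":255,"xyz":[0,0,0],"angular":[0,0,0]}]' 58; python3 - <<'E'
from kin import *
o=r.get_obs();p,q=tool(o['joint_positions']);print(p+q.apply(FOOT),q.apply(A),o['ft_force'],o['ft_torque'])
E
```

```text
time: 25.25
eef_pos: [0.3712, -0.0228, 0.2135]
tcp_rot: [-89.4, -40.0, -20.4]
ft_force: [0.4, 0.0, -3.0]
width: 0.0115
time: 25.88
eef_pos: [0.3714, -0.0236, 0.2058]
tcp_rot: [-89.6, -40.1, -20.3]
ft_force: [0.9, 0.1, -3.3]
width: 0.0114
[ 0.53048529 -0.08028494  0.00573592] [-0.00426872 -0.0047432   0.99997964] [ 0.88508206  0.10217454 -3.2687371 ] [ 0.30342738  0.55522841 -0.0150642 ]
```

```bash
python3 -m jog '[{"jaw":255,"xyz":[-1.3,1.5,0],"angular":[0,0,0]},{"jaw":255,"xyz":[-1.3,1.5,0],"angular":[0,0,0]},{"jaw":255,"xyz":[-0.6,0.8,0],"angular":[0,0,0]},{"jaw":255,"xyz":[0,0,0],"angular":[0,0,0]},{"jaw":255,"xyz":[0,0,0],"angular":[0,0,0]}]' 58; python3 - <<'E'
from kin import *
o=r.get_obs();p,q=tool(o['joint_positions']);print(p+q.apply(FOOT),o['ft_force'],o['ft_torque'])
E
```

```text
time: 26.5
eef_pos: [0.3717, -0.0235, 0.2014]
tcp_rot: [-89.6, -40.2, -20.2]
ft_force: [-3.3, 0.0, 7.1]
width: 0.0117
[ 0.53118872 -0.08033021  0.00170221] [-3.30460845  0.04143072  7.05738511] [-0.53967303  0.07210602 -0.30983312]
```

```bash
python3 -m jog '[{"jaw":0,"xyz":[0,0,0],"angular":[0,0,0]},{"jaw":0,"xyz":[0,0,0],"angular":[0,0,0]},{"jaw":0,"xyz":[0,0,0],"angular":[0,0,0]},{"jaw":0,"xyz":[3,-3.5,0],"angular":[0,0,0]},{"jaw":0,"xyz":[6.4,-7.6,0],"angular":[0,0,0]}]' 58;  python3 -m jog '[{"jaw":0,"xyz":[13,-15.2,0],"angular":[0,0,0]},{"jaw":0,"xyz":[19,-23,0],"angular":[0,0,0]},{"jaw":0,"xyz":[19,-23,0],"angular":[0,0,0]},{"jaw":0,"xyz":[19,-23,0],"angular":[0,0,0]},{"jaw":0,"xyz":[19,-23,0],"angular":[0,0,0]}]' 58; python3 - <<'E'
from kin import *
o=r.get_obs();print(o['joint_positions'].round(1),o['ft_force'])
c=capture("side");crop(c,150,80,430,290,2.8,"p_s.png");
c=capture("top");crop(c,170,60,440,260,2.9,"p_t.png");np.save("top2.npy",cloud(c))
E
```

```text
time: 27.12
eef_pos: [0.3713, -0.0235, 0.2151]
tcp_rot: [-89.6, -40.1, -20.3]
ft_force: [-0.3, -0.1, 0.4]
width: 0.0572
time: 27.75
eef_pos: [0.3699, -0.0239, 0.356]
tcp_rot: [-89.6, -40.1, -20.3]
ft_force: [-0.7, 0.0, -0.4]
width: 0.0929
[ -4.7 -45.4 129.3 -11.4  57.4 -71.8] [-0.71515412  0.00284539 -0.37736351]
```

View pics/p_s.png

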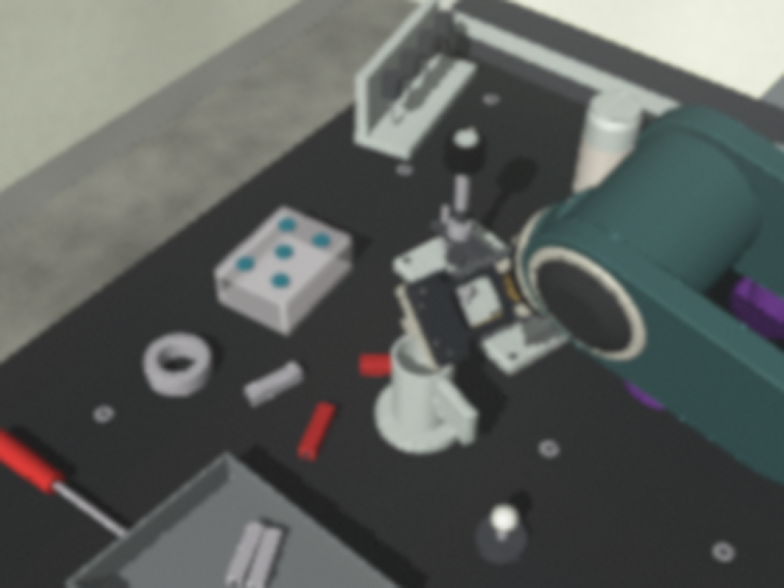

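View pics/p_t.png

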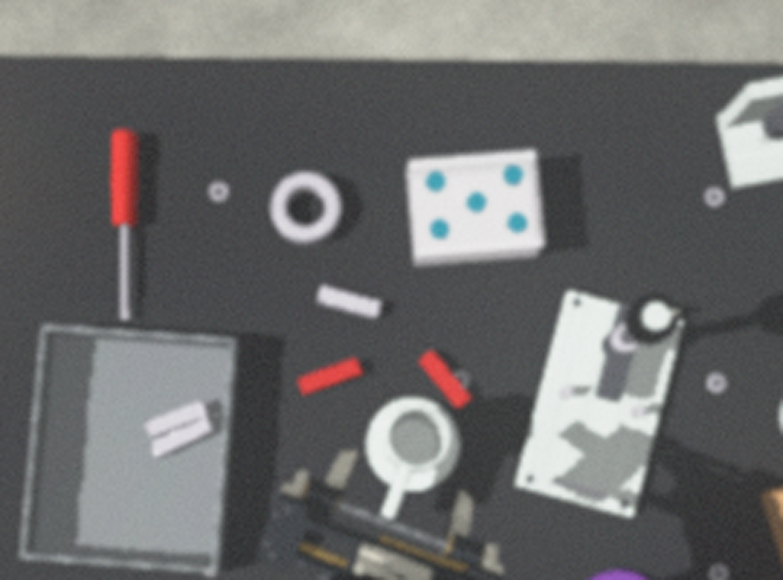

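```bash
python3 -m jog '[{"jaw":145,"xyz":[13,-15,0],"angular":[0,0,10]},{"jaw":145,"xyz":[0,0,0],"angular":[0,0,10]},{"jaw":145,"xyz":[0,0,0],"angular":[0,0,10]},{"jaw":145,"xyz":[0,0,0],"angular":[0,0,10]},{"jaw":145,"xyz":[0,0,0],"angular":[0,10.7,0]}]' 30;  python3 -m jog '[{"jaw":145,"xyz":[0,0,0],"angular":[0,10.7,0]},{"jaw":145,"xyz":[0,0,0],"angular":[0,10.7,0]},{"jaw":145,"xyz":[0,0,0],"angular":[0,10.7,0]},{"jaw":145,"xyz":[0,0,0],"angular":[0,10.7,0]},{"jaw":145,"xyz":[0,0,0],"angular":[0,10.7,0]}]' 30; python3 - <<'E'
from kin import *
o=r.get_obs();print(o['joint_positions'].round(1),o['width'])
print(go([.6786,-.0135,.30],R.from_euler('xyz',[-90,0,-104.4],degrees=True)))
E
```

```text
time: 28.48
eef_pos: [0.3708, -0.0243, 0.3736]
tcp_rot: [-89.7, 0.2, -30.9]
ft_force: [0.4, -0.6, -0.1]
width: 0.0481
time: 29.1
eef_pos: [0.3703, -0.0241, 0.3738]
tcp_rot: [-89.8, 0.3, -84.5]
ft_force: [-0.6, 0.0, 0.1]
width: 0.0398
[ -7.8 -33.7 119.    0.3  94.6 -13.2] 0.03982397643087992
(array([ 19.1,  74.9, 307.7]), array([-0.2, 19.9, -0.3]))
```

```bash
python3 -m jog '[{"jaw":145,"xyz":[3.8,5,61.5],"angular":[0,0,0]},{"jaw":145,"xyz":[3.8,10,61.5],"angular":[0,0,0]},{"jaw":145,"xyz":[3.8,15,61.5],"angular":[0,0,0]},{"jaw":145,"xyz":[3.8,15,61.5],"angular":[0,0,0]},{"jaw":145,"xyz":[3.8,15,61.5],"angular":[0,0,0]}]' 30;  python3 -m jog '[{"jaw":145,"xyz":[0,0,0],"angular":[0,10,0]},{"jaw":145,"xyz":[0,0,0],"angular":[0,9.9,0]},{"jaw":145,"xyz":[0,0,0],"angular":[0,0,0]},{"jaw":145,"xyz":[0,0,0],"angular":[0,0,0]},{"jaw":145,"xyz":[0,0,0],"angular":[0,0,0]}]' 30; python3 - <<'E'
from kin import *
o=r.get_obs();print(o['joint_positions'].round(1),o['width'])
print(go([.6786,-.0135,.30],R.from_euler('xyz',[-90,0,-104.4],degrees=True)))
c=capture("wrist");cv2.imwrite("pics/q_w.png",c["color"][:,:,::-1]);np.save("wq.npy",cloud(c))
c=capture("top");cv2.imwrite("pics/q_t.png",c["color"][:,:,::-1])
E
```

```text
time: 29.72
eef_pos: [0.6777, -0.0116, 0.3147]
tcp_rot: [-89.8, 0.3, -84.2]
ft_force: [0.1, -0.5, 1.8]
width: 0.0402
time: 30.35
eef_pos: [0.6756, -0.0118, 0.316]
tcp_rot: [-89.9, 0.3, -104.0]
ft_force: [-0.1, -0.8, -0.7]
width: 0.0402
[-3.2  8.7 88.6  0.3 82.5 10.7] 0.040198655603486705
(array([ 1. , 16. ,  3.3]), array([-0.1,  0.4, -0.3]))
```

View pics/q_w.png

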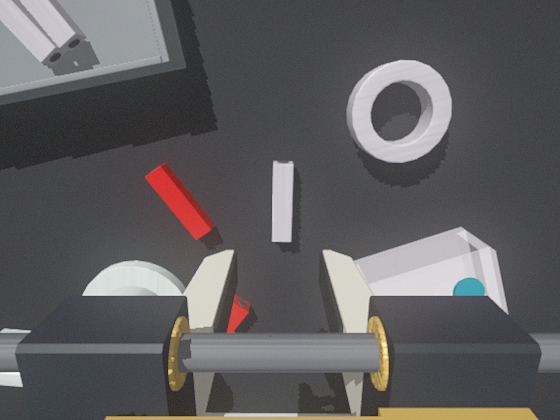

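View pics/q_t.png

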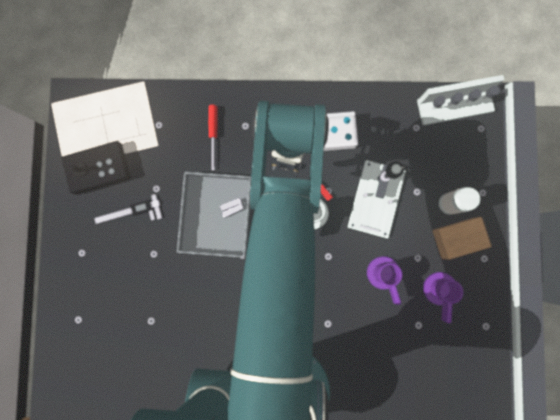

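```bash
python3 - <<'E'
from kin import *
c=capture("wrist");a=ray(c,283.5,163,.016);b=ray(c,282,241,.016);print(a,b,(a+b)/2,np.linalg.norm(a-b),np.degrees(np.arctan2(*(a-b)[[1,0]])))
w=np.load("wq.npy");print(w[202,283])
m=(a+b)/2
print(go([m[0],m[1],.190],R.from_euler('xyz',[-90,0,-104.4],degrees=True)))
E
```

```text
[0.68878913 0.01997103 0.016     ] [ 0.67251232 -0.0414394   0.016     ] [ 0.68065073 -0.01073418  0.016     ] 0.06353089770142774 75.1551184777999
[ 0.68108779 -0.00966349  0.01664676]
(array([ -1.6, 126. ,   4.2]), array([-0.1,  0.4, -0.3]))
```

```bash
python3 -m jog '[{"jaw":145,"xyz":[-1.6,40,4.2],"angular":[0,0.4,-0.3]},{"jaw":145,"xyz":[0,45,0],"angular":[0,0,0]},{"jaw":145,"xyz":[0,30,0],"angular":[0,0,0]},{"jaw":145,"xyz":[0,10,0],"angular":[0,0,0]},{"jaw":145,"xyz":[0,0,0],"angular":[0,0,0]}]' 30; python3 -m jog '[{"jaw":145,"xyz":[0,1,0],"angular":[0,0,0]},{"jaw":255,"xyz":[0,0,0],"angular":[0,0,0]},{"jaw":255,"xyz":[0,0,0],"angular":[0,0,0]},{"jaw":255,"xyz":[0,0,0],"angular":[0,0,0]},{"jaw":255,"xyz":[0,0,0],"angular":[0,0,0]}]' 30
```

```text
time: 31.12
eef_pos: [0.6807, -0.0111, 0.1911]
tcp_rot: [-89.9, 0.0, -104.5]
ft_force: [1.3, 0.1, -0.6]
width: 0.0402
time: 31.75
eef_pos: [0.6806, -0.0111, 0.1902]
tcp_rot: [-89.9, 0.0, -104.5]
ft_force: [-1.6, 0.2, 2.9]
width: 0.0159
```

```bash
python3 -m jog '[{"jaw":255,"xyz":[0,-20,0],"angular":[0,0,0]},{"jaw":255,"xyz":[0,-45,0],"angular":[0,0,0]},{"jaw":255,"xyz":[0,-25,0],"angular":[0,0,0]},{"jaw":255,"xyz":[-18,0,-26],"angular":[0,0,0]},{"jaw":255,"xyz":[-34.7,0,-50.4],"angular":[0,0,0]}]' 30; python3 -m jog '[{"jaw":255,"xyz":[-34.7,0,-50.4],"angular":[0,0,0]},{"jaw":255,"xyz":[-34.7,0,-50.4],"angular":[0,0,0]},{"jaw":255,"xyz":[-34.7,0,-50.4],"angular":[0,0,0]},{"jaw":255,"xyz":[-16,0,-24],"angular":[0,0,0]},{"jaw":255,"xyz":[0,0,0],"angular":[0,0,0]}]' 30; python3 -c "
from kin import *
o=r.get_obs();print(o['joint_positions'].round(1),o['width'])
print(go([.48,.22,.196],R.from_euler('xyz',[-90,0,-104.5],degrees=True)))"
```

```text
time: 32.38
eef_pos: [0.6195, 0.0589, 0.2812]
tcp_rot: [-89.8, 0.0, -104.6]
ft_force: [-0.4, 1.0, -0.8]
width: 0.0159
time: 33.0
eef_pos: [0.4789, 0.2205, 0.2808]
tcp_rot: [-89.8, 0.1, -104.4]
ft_force: [0.7, -0.2, -1.0]
width: 0.0155
[ 2.200e+01 -8.500e+00  1.092e+02 -1.000e-01  7.910e+01  3.630e+01] 0.015521348282156526
(array([ 0.3, 84.8,  0.8]), array([-0.2,  0.1, -0.1]))
```

```bash
python3 -m jog '[{"jaw":255,"xyz":[0,30,0],"angular":[0,0,0]},{"jaw":255,"xyz":[0,30,0],"angular":[0,0,0]},{"jaw":255,"xyz":[0,18,0],"angular":[0,0,0]},{"jaw":255,"xyz":[0,5,0],"angular":[0,0,0]},{"jaw":255,"xyz":[0,0,0],"angular":[0,0,0]}]' 30; python3 -m jog '[{"jaw":180,"xyz":[0,0,0],"angular":[0,0,0]},{"jaw":180,"xyz":[0,0,0],"angular":[0,0,0]},{"jaw":180,"xyz":[0,0,0],"angular":[0,0,0]},{"jaw":180,"xyz":[0,-30,0],"angular":[0,0,0]},{"jaw":180,"xyz":[0,-60,0],"angular":[0,0,0]}]' 30; python3 -m jog '[{"jaw":0,"xyz":[0,-60,0],"angular":[0,0,0]},{"jaw":0,"xyz":[0,-25,0],"angular":[0,-10.7,0]},{"jaw":0,"xyz":[0,0,0],"angular":[0,-10.7,0]},{"jaw":0,"xyz":[0,0,0],"angular":[0,-10.7,0]},{"jaw":0,"xyz":[0,0,0],"angular":[0,-10.7,0]}]'; python3 - <<'E'
from kin import *
o=r.get_obs();print(o['joint_positions'].round(1),o['width'],o['ft_force'],pose()[0])
c=capture("top");cv2.imwrite("pics/r_t.png",c["color"][:,:,::-1])
c=capture("side");cv2.imwrite("pics/r_s.png",c["color"][:,:,::-1])
c=capture("wrist");cv2.imwrite("pics/r_w.png",c["color"][:,:,::-1])
E
```

```text
time: 33.62
eef_pos: [0.4806, 0.2191, 0.1969]
tcp_rot: [-89.8, 0.0, -104.5]
ft_force: [0.5, -1.0, -0.4]
width: 0.0157
time: 34.25
eef_pos: [0.4796, 0.219, 0.2854]
tcp_rot: [-90.1, -0.1, -104.5]
ft_force: [1.0, -0.4, 0.7]
width: 0.0272
time: 34.88
eef_pos: [0.4798, 0.2193, 0.3715]
tcp_rot: [-89.9, -0.1, -61.3]
ft_force: [0.1, 0.3, -0.6]
width: 0.0728
[ 2.180e+01 -1.140e+01  1.032e+02 -1.000e-01  8.810e+01 -6.900e+00] 0.07281350949287763 [ 0.09752194  0.28691882 -0.55475269] [0.47977329 0.21925341 0.37149609]
```

View pics/r_t.png

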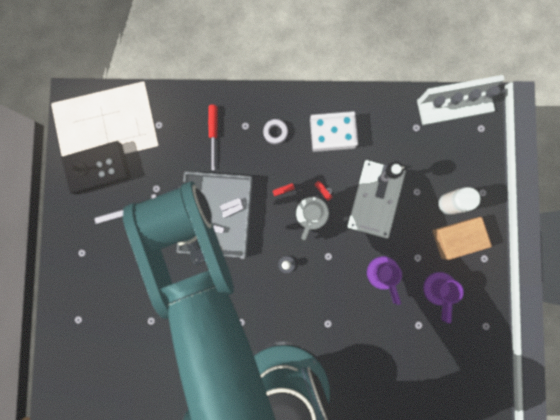

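View pics/r_s.png

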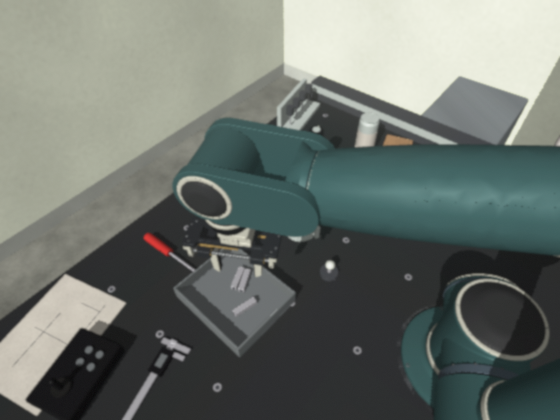

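View pics/r_w.png

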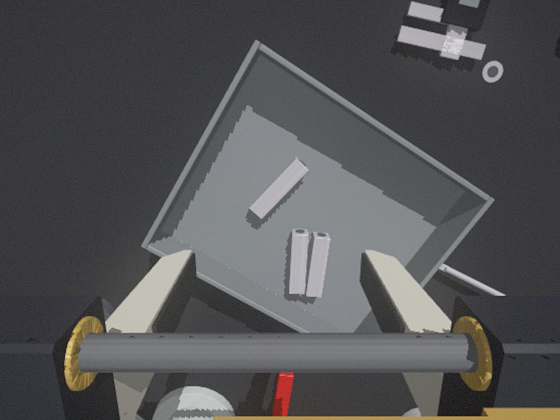

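```bash
python3 - <<'E'
from kin import *
J=r.get_obs()['joint_positions'];JQ=np.array([-4.7,-45.4,129.3,-11.4,57.4,-71.8])
JV,e=ik(np.array([.40,-.035,.42]),R.from_euler('xyz',[-90,0,-20],degrees=True),[-5,-25,105,0,95,-65]);print(JV.round(1),e)
for x in rows([J+(JV-J)*s for s in np.linspace(0,1,6)],0): print(x[0].tolist(),x[1].tolist())
c=capture("top");w=cloud(c)
m=(w[...,2]>.093)&(w[...,2]<.107)&(np.hypot(w[...,0]-.53,w[...,1]+.08)<.1);q=w[m];print(len(q))
dd=np.hypot(q[:,0]-.53,q[:,1]+.08);ring=q[dd<.036]
s=least_squares(lambda p:np.hypot(ring[:,0]-p[0],ring[:,1]-p[1])-.030,[.53,-.08],loss='soft_l1',f_scale=.002);print(len(ring),s.x)
e_=q[(dd>.042)];print(len(e_),e_.mean(0),cv2.minAreaRect((e_[:,:2]*1000).astype(np.float32)))
E
```

```text
[ -8.6 -29.3 112.   -0.   97.3 -78.6] 5.628830734849544e-13
[50.2, -12.9, -31.0] [-0.0, -8.4, 0.0]
[38.4, -11.3, -41.6] [-0.0, -8.4, 0.0]
[24.6, -9.7, -48.2] [-0.0, -8.4, 0.0]
[10.2, -8.0, -50.7] [-0.0, -8.4, 0.0]
[-3.7, -6.4, -49.1] [0.0, -8.4, 0.0]
166
106 [ 0.52818037 -0.0800151 ]
51 [ 0.46779657 -0.05789723  0.09611939] ((469.1375732421875, -58.57316207885742), (11.280941009521484, 43.95349884033203), 69.63088989257812)
```

```bash
python3 -m jog '[{"jaw":0,"xyz":[50.2,-12.9,-31],"angular":[0,-8.4,0]},{"jaw":0,"xyz":[38.4,-11.3,-41.6],"angular":[0,-8.4,0]},{"jaw":0,"xyz":[24.6,-9.7,-48.2],"angular":[0,-8.4,0]},{"jaw":0,"xyz":[10.2,-8,-50.7],"angular":[0,-8.4,0]},{"jaw":0,"xyz":[-3.7,-6.4,-49.1],"angular":[0,-8.4,0]}]'; python3 -m jog '[{"jaw":0,"xyz":[0,0,0],"angular":[0,0,0]},{"jaw":0,"xyz":[0,0,0],"angular":[0,0,-10]},{"jaw":0,"xyz":[0,0,0],"angular":[0,0,-10]},{"jaw":0,"xyz":[0,0,0],"angular":[0,0,-10]},{"jaw":0,"xyz":[0,0,0],"angular":[0,0,-10]}]'; python3 - <<'E'
from kin import *
print(r.get_obs()['joint_positions'].round(1))
RH=R.from_euler('xyz',[-89.6,-40.2,-20.2],degrees=True)
print(go([.3717,-.0235,.356],RH),go([.3717,-.0235,.2018],RH))
c=capture("wrist");cv2.imwrite("pics/s_w.png",c["color"][:,:,::-1])
E
```

```text
time: 35.7
eef_pos: [0.3999, -0.0365, 0.4199]
tcp_rot: [-90.0, -0.2, -19.7]
ft_force: [-0.3, -1.0, 1.3]
width: 0.0925
time: 36.33
eef_pos: [0.4012, -0.0344, 0.4195]
tcp_rot: [-89.6, -40.4, -20.1]
ft_force: [0.8, -1.0, -0.0]
width: 0.0929
[ -6.  -40.1 120.9 -10.1  59.9 -74.1]
(array([-65.2,  28. ,  -0. ]), array([-0. ,  0.1,  0.2])) (array([-165.2,  145.3,   -0.8]), array([-0. ,  0.1,  0.2]))
```

View pics/s_w.png

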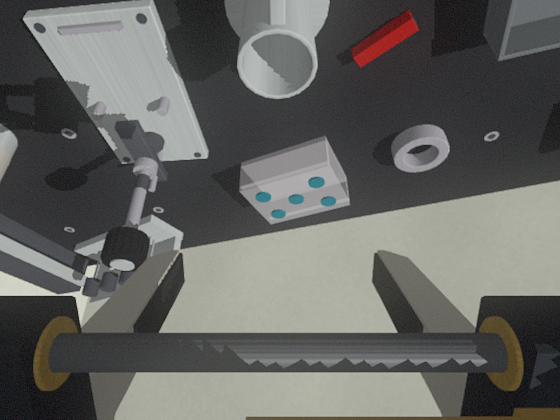

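```bash
python3 -m jog '[{"jaw":0,"xyz":[-32.5,14,0],"angular":[0,0,0.2]},{"jaw":0,"xyz":[-32.5,14,0],"angular":[0,0,0]},{"jaw":0,"xyz":[-20,23.5,0],"angular":[0,0,0]},{"jaw":0,"xyz":[-25,29.3,-0.4],"angular":[0,0,0]},{"jaw":0,"xyz":[-25,29.3,-0.4],"angular":[0,0,0]}]'; python3 -m jog '[{"jaw":0,"xyz":[-20,23.5,0],"angular":[0,0,0]},{"jaw":0,"xyz":[-10,11.7,0],"angular":[0,0,0]},{"jaw":0,"xyz":[0,0,0],"angular":[0,0,0]},{"jaw":0,"xyz":[0,0,0],"angular":[0,0,0]},{"jaw":0,"xyz":[0,0,0],"angular":[0,0,0]}]'; python3 - <<'E'
from kin import *
print(r.get_obs()['joint_positions'].round(1),r.get_obs()['ft_force'])
RH=R.from_euler('xyz',[-89.6,-40.2,-20.2],degrees=True)
print(go([.3717,-.0235,.2018],RH))
c=capture("wrist");cv2.imwrite("pics/t_w.png",c["color"][:,:,::-1])
E
```

```text
time: 37.0
eef_pos: [0.3698, -0.0243, 0.2472]
tcp_rot: [-89.7, -39.8, -20.1]
ft_force: [1.6, 0.1, -0.0]
width: 0.0929
time: 37.62
eef_pos: [0.3697, -0.0247, 0.2033]
tcp_rot: [-89.9, -40.0, -19.8]
ft_force: [-0.5, -0.1, 0.2]
width: 0.0931
[ -4.8 -40.  140.9 -14.6  40.9 -67.3] [-0.5363647  -0.12179241  0.21051133]
(array([0.2, 2.1, 1.8]), array([ 0. ,  0.3, -0.2]))
```

View pics/t_w.png

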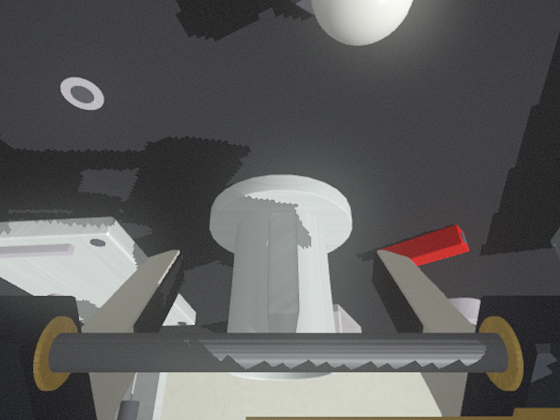

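```bash
python3 -m jog '[{"jaw":0,"xyz":[0,2,1.8],"angular":[0,0,0]},{"jaw":255,"xyz":[0,0,0],"angular":[0,0,0]},{"jaw":255,"xyz":[0,0,0],"angular":[0,0,0]},{"jaw":255,"xyz":[0,0,0],"angular":[0,0,0]},{"jaw":255,"xyz":[0,0,0],"angular":[0,0,0]}]' 20;python3 -m jog '[{"jaw":255,"xyz":[0,0,0],"angular":[0,0,0]},{"jaw":255,"xyz":[0,0,0],"angular":[0,0,0]},{"jaw":255,"xyz":[0,0,0],"angular":[0,0,0]},{"jaw":255,"xyz":[0,0,0],"angular":[0,0,0]},{"jaw":255,"xyz":[0,0,0],"angular":[0,0,0]}]' 58; python3 - <<'E'
from kin import *
o=r.get_obs();J=o['joint_positions'];print(o['width'],o['ft_force'])
p,q=tool(J)
for t in ([p[0],p[1],.25],[.353,-.108,.25],[.3337,-.1932,.25]):
    j,e=ik(np.array(t),q,J);print(j.round(1),e)
RH=R.from_euler('xyz',[-89.9,-40.2,-20],degrees=True)
print(go([.3337,-.1932,.255],RH),q.inv().apply([0,0,40]))
E
```

```text
time: 38.3
eef_pos: [0.3712, -0.0234, 0.2006]
tcp_rot: [-90.0, -39.9, -19.7]
ft_force: [0.6, 0.8, 0.0]
width: 0.0578
time: 38.92
eef_pos: [0.3712, -0.0234, 0.2006]
tcp_rot: [-90.0, -39.9, -19.7]
ft_force: [0.3, 0.6, 1.0]
width: 0.0119
0.011910084936566529 [0.31803955 0.59559592 1.02457867]
[ -4.5 -42.4 137.7 -13.3  46.6 -69. ] 3.785860513971784e-14
[-21.3 -43.8 138.4   1.5  45.5 -92.2] 1.4729883979214264e-13
[ -37.2  -40.   136.5   15.6   46.  -114.6] 3.885780586188048e-15
(array([  51.8,  -27.7, -172.5]), array([-0.1,  0.2, -0.3])) [ 2.56727613e+01 -3.06742385e+01  2.03795808e-02]
```

```bash
python3 -m jog '[{"jaw":255,"xyz":[3,-3.6,0],"angular":[0,0,0]},{"jaw":255,"xyz":[15.7,-18.9,0],"angular":[0,0,0]},{"jaw":255,"xyz":[16,-18.9,0],"angular":[0,0.2,-0.3]},{"jaw":255,"xyz":[2,1.5,-20],"angular":[0,0,0]},{"jaw":255,"xyz":[4,3.5,-42],"angular":[0,0,0]}]' 58;python3 -m jog '[{"jaw":255,"xyz":[5,4,-42],"angular":[0,0,0]},{"jaw":255,"xyz":[4,3,-42],"angular":[0,0,0]},{"jaw":255,"xyz":[2,1.7,-26.5],"angular":[0,0,0]},{"jaw":255,"xyz":[0,0,0],"angular":[0,0,0]},{"jaw":255,"xyz":[0,0,0],"angular":[0,0,0]}]' 58; python3 - <<'E'
from kin import *
o=r.get_obs();J=o['joint_positions'];print(o['width'],o['ft_force'],J.round(1))
RH=R.from_euler('xyz',[-89.9,-40.2,-20],degrees=True)
print(go([.3337,-.1932,.2264],RH),go([.3798,-.2062,.2266],RH))
c=capture("side");crop(c,250,110,430,245,4,"u_s.png")
c=capture("wrist");cv2.imwrite("pics/u_w.png",c["color"][:,:,::-1]);w=cloud(c);np.save("wu.npy",w)
E
```

```text
time: 39.55
eef_pos: [0.3575, -0.0842, 0.2549]
tcp_rot: [-89.8, -40.2, -19.8]
ft_force: [0.0, -0.4, -2.7]
width: 0.0118
time: 40.17
eef_pos: [0.3332, -0.1928, 0.2546]
tcp_rot: [-89.8, -40.2, -20.0]
ft_force: [0.0, 0.2, -2.6]
width: 0.0118
0.011826981177088176 [ 0.04517301  0.24276287 -2.56633944] [ -37.2  -40.5  136.3   15.6   46.4 -114.2]
(array([-17.7,  21.9,  -0.3]), array([-0.1, -0. , -0. ])) (array([18.9, 52.6,  3.2]), array([-0.1, -0. , -0. ]))
```

View pics/u_s.png

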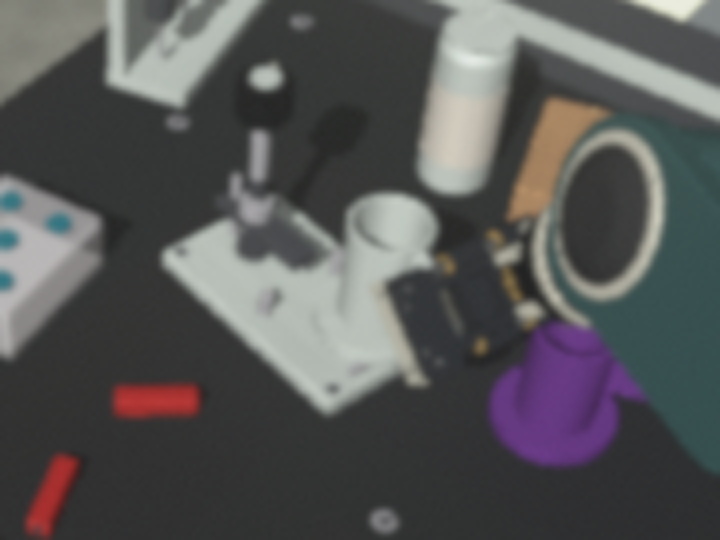

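View pics/u_w.png

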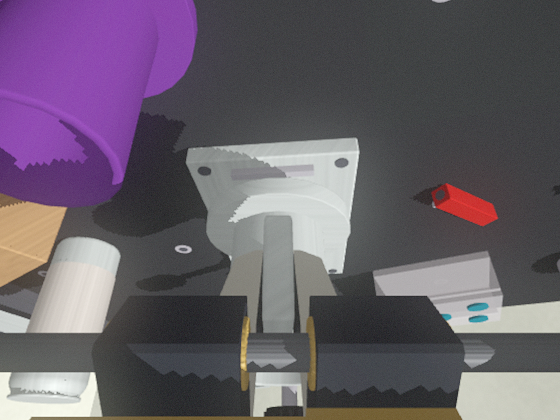

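```bash
python3 -m jog '[{"jaw":255,"xyz":[-6,7,0],"angular":[0,0,0]},{"jaw":255,"xyz":[-8,9.5,0],"angular":[0,0,0]},{"jaw":255,"xyz":[-4.5,5.5,-0.3],"angular":[0,0,0]},{"jaw":255,"xyz":[0,0,0],"angular":[0,0,0]},{"jaw":255,"xyz":[0,0,0],"angular":[0,0,0]}]' 58; python3 - <<'E'
from kin import *
o=r.get_obs();print(o['ft_force'])
RH=R.from_euler('xyz',[-89.9,-40.2,-20],degrees=True)
print(go([.3798,-.2062,.2262],RH))
c=capture("side");crop(c,290,130,400,212,6.5,"v_s.png")
E
```

```text
time: 40.9
eef_pos: [0.3333, -0.1934, 0.2262]
tcp_rot: [-89.8, -40.2, -20.0]
ft_force: [-1.0, -0.7, -2.2]
width: 0.0117
[-1.0182623  -0.69807496 -2.23833512]
(array([36.7, 31. ,  3.8]), array([-0.1,  0. ,  0. ]))
```

View pics/v_s.png

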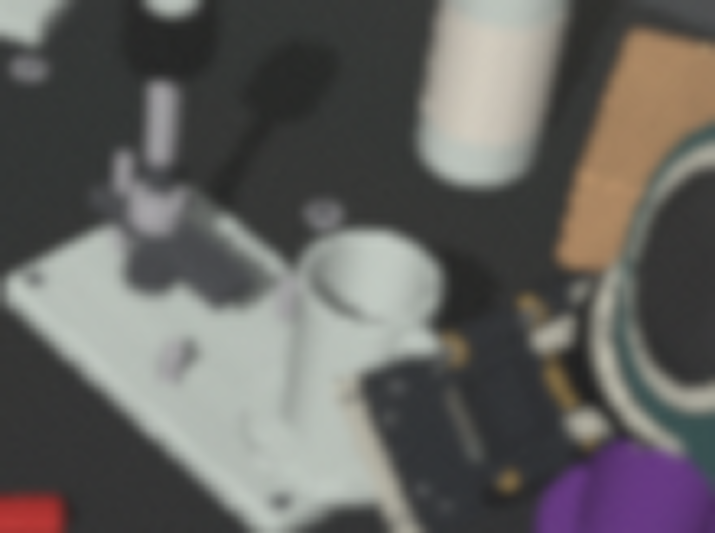

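```bash
python3 -m jog '[{"jaw":255,"xyz":[6,5,0.6],"angular":[0,0,0]},{"jaw":255,"xyz":[11,9.3,1.1],"angular":[0,0,0]},{"jaw":255,"xyz":[11,9.3,1.1],"angular":[0,0,0]},{"jaw":255,"xyz":[6,5,0.7],"angular":[0,0,0]},{"jaw":255,"xyz":[2.2,1.9,0.3],"angular":[0,0,0]}]' 58;python3 -m jog '[{"jaw":255,"xyz":[0,0,0],"angular":[0,0,0]},{"jaw":255,"xyz":[-1.9,2.3,0],"angular":[0,0,0]},{"jaw":255,"xyz":[-1.9,2.3,0],"angular":[0,0,0]},{"jaw":255,"xyz":[-1.3,1.5,0],"angular":[0,0,0]},{"jaw":255,"xyz":[0,0,0],"angular":[0,0,0]}]' 58; python3 - <<'E'
from kin import *
o=r.get_obs();print(o['ft_force'],o['ft_torque'])
RH=R.from_euler('xyz',[-89.9,-40.2,-20],degrees=True)
print(go([.3798,-.2062,.2156],RH))
c=capture("side");crop(c,290,130,400,212,6.5,"w_s.png")
E
```

```text
time: 41.58
eef_pos: [0.3792, -0.2061, 0.2259]
tcp_rot: [-89.9, -40.1, -19.9]
ft_force: [-25.4, -2.1, 8.2]
width: 0.012
time: 42.2
eef_pos: [0.3789, -0.2064, 0.2186]
tcp_rot: [-89.9, -40.3, -20.0]
ft_force: [-6.1, -7.7, 0.3]
width: 0.0119
[-6.05433584 -7.68886289  0.32014042] [-1.29260698  1.18871853 -1.65963685]
(array([-1.3,  2.8,  0.5]), array([0. , 0. , 0.1]))
```

View pics/w_s.png

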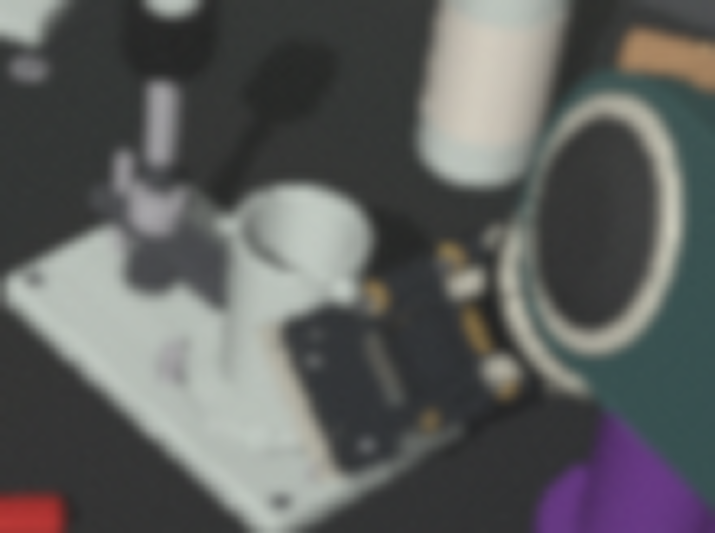

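```bash
python3 -m jog '[{"jaw":255,"xyz":[-1.3,-1.1,-0.1],"angular":[0,0,0]},{"jaw":255,"xyz":[0,0,0],"angular":[0,0,0]},{"jaw":255,"xyz":[0,0,0],"angular":[0,0,0]},{"jaw":255,"xyz":[0,0,0],"angular":[0,0,0]},{"jaw":255,"xyz":[0,0,0],"angular":[0,0,0]}]' 58;python3 - <<'E'
from kin import *
o=r.get_obs();print(o['ft_force'],o['ft_torque'])
RH=R.from_euler('xyz',[-89.9,-40.2,-20],degrees=True)
print(go([.3798,-.2062,.2156],RH))
E
```

```text
time: 42.88
eef_pos: [0.3775, -0.2053, 0.218]
tcp_rot: [-89.8, -40.2, -20.0]
ft_force: [0.1, 1.1, -2.5]
width: 0.0117
[ 0.0606148   1.12164182 -2.54701418] [ 0.27105818  0.51903535 -0.03447055]
(array([ 0.3,  3.5, -0. ]), array([-0.1,  0. ,  0. ]))
```

```bash
python3 -m jog '[{"jaw":255,"xyz":[-0.8,1,0],"angular":[0,0,0]},{"jaw":255,"xyz":[-0.6,0.8,0],"angular":[0,0,0]},{"jaw":255,"xyz":[-0.3,0.4,0],"angular":[0,0,0]},{"jaw":255,"xyz":[0,0,0],"angular":[0,0,0]},{"jaw":255,"xyz":[0,0,0],"angular":[0,0,0]}]' 58;python3 - <<'E'
from kin import *
o=r.get_obs();print(o['ft_force'],o['ft_torque'])
E
```

```text
time: 43.5
eef_pos: [0.3776, -0.2054, 0.2153]
tcp_rot: [-89.8, -40.2, -20.0]
ft_force: [-0.6, -0.5, -2.0]
width: 0.0119
[-0.587954   -0.51371373 -2.04862614] [ 0.30479132  0.56880949 -0.00173684]
```

```bash
python3 -m jog '[{"jaw":255,"xyz":[-0.6,0.8,0],"angular":[0,0,0]},{"jaw":255,"xyz":[0,0,0],"angular":[0,0,0]},{"jaw":255,"xyz":[-0.6,0.8,0],"angular":[0,0,0]},{"jaw":255,"xyz":[0,0,0],"angular":[0,0,0]},{"jaw":255,"xyz":[0,0,0],"angular":[0,0,0]}]' 58;python3 - <<'E'
from kin import *
o=r.get_obs();print(o['ft_force'],o['ft_torque'])
E
```

```text
time: 44.12
eef_pos: [0.3779, -0.2056, 0.2147]
tcp_rot: [-89.8, -40.3, -20.0]
ft_force: [-13.6, 5.4, 14.8]
width: 0.0116
[-13.60579349   5.42515512  14.8145554 ] [0.55984129 1.10549327 0.11157868]
```

```bash
python3 -m jog '[{"jaw":255,"xyz":[0.4,-0.5,0],"angular":[0,0,0]},{"jaw":0,"xyz":[0,0,0],"angular":[0,0,0]},{"jaw":0,"xyz":[0,0,0],"angular":[0,0,0]},{"jaw":0,"xyz":[0,0,0],"angular":[0,0,0]},{"jaw":0,"xyz":[0,0,0],"angular":[0,0,0]}]' 20;python3 -m jog '[{"jaw":0,"xyz":[0,0,0],"angular":[0,0,0]},{"jaw":0,"xyz":[0,-15,0],"angular":[0,0,0]},{"jaw":0,"xyz":[0,-30,0],"angular":[0,0,0]},{"jaw":0,"xyz":[10,-32,0],"angular":[0,0,0]},{"jaw":0,"xyz":[15,-20,0],"angular":[0,0,0]}]' 20;python3 - <<'E'
from kin import *
o=r.get_obs();print(o['ft_force'],o['joint_positions'].round(1))
c=capture("side");crop(c,290,130,400,212,6.5,"x_s.png")
c=capture("wrist");cv2.imwrite("pics/x_w.png",c["color"][:,:,::-1]);np.save("wx.npy",cloud(c))
c=capture("top");crop(c,330,140,470,245,5,"x_t.png")
E
```

```text
time: 44.75
eef_pos: [0.3777, -0.2054, 0.2138]
tcp_rot: [-89.8, -40.2, -20.0]
ft_force: [-0.4, -0.4, -0.3]
width: 0.0471
time: 45.38
eef_pos: [0.336, -0.1906, 0.3055]
tcp_rot: [-89.8, -40.3, -20.0]
ft_force: [0.1, 1.2, 0.0]
width: 0.0923
[0.14022591 1.20640398 0.01558093] [ -36.6  -42.2  132.4   13.9   51.5 -111.6]
```

View pics/x_s.png

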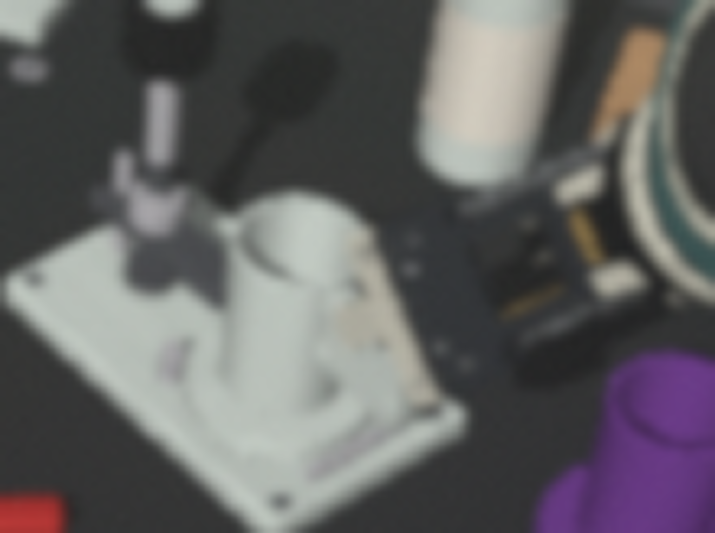

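View pics/x_w.png

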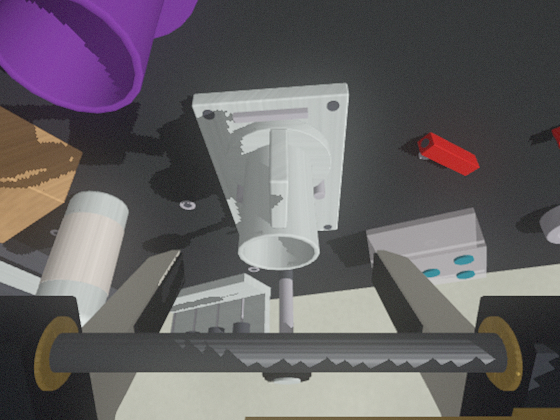

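```bash
python3 -m jog '[{"jaw":0,"xyz":[38,-46,0],"angular":[0,0,0]},{"jaw":0,"xyz":[40,-46,0],"angular":[0,0,0]},{"jaw":0,"xyz":[0,0,0],"angular":[0,0,0]},{"jaw":0,"xyz":[0,0,0],"angular":[0,0,10]},{"jaw":0,"xyz":[0,0,0],"angular":[0,0,10]}]' 20;python3 -m jog '[{"jaw":0,"xyz":[0,0,0],"angular":[0,0,10]},{"jaw":0,"xyz":[0,0,0],"angular":[0,0,10.3]},{"jaw":0,"xyz":[0,0,0],"angular":[0,-10.7,0]},{"jaw":0,"xyz":[0,0,0],"angular":[0,-10.7,0]},{"jaw":0,"xyz":[0,0,0],"angular":[0,-10.7,0]}]';python3 - <<'E'
from kin import *
o=r.get_obs();print(o['ft_force'],o['joint_positions'].round(1))
print(go([.6352,-.2906,.42],R.from_euler('xyz',[-90,0,48],degrees=True)))
c=capture("top");w=cloud(c);crop(c,330,140,470,245,5,"y_t.png")
m=(w[...,2]>.105)&(w[...,2]<.125)&(np.hypot(w[...,0]-.538,w[...,1]+.264)<.1);q=w[m];print(len(q))
dd=np.hypot(q[:,0]-.538,q[:,1]+.264);ring=q[dd<.036]
if len(ring)>20:
  s=least_squares(lambda p:np.hypot(ring[:,0]-p[0],ring[:,1]-p[1])-.030,[.53,-.26],loss='soft_l1',f_scale=.002);print(len(ring),s.x,np.median(ring[:,2]))
E
```

```text
time: 46.15
eef_pos: [0.3367, -0.1913, 0.4228]
tcp_rot: [-89.8, -19.8, -19.9]
ft_force: [-0.1, 0.0, -1.1]
width: 0.093
time: 46.78
eef_pos: [0.337, -0.1913, 0.4224]
tcp_rot: [-89.7, 0.1, 12.6]
ft_force: [-0.4, -0.3, -0.3]
width: 0.0929
[-0.38010167 -0.28597306 -0.26441824] [-3.34e+01 -3.12e+01  1.13e+02  1.00e-01  9.85e+01 -1.36e+02]
(array([ 269.3,    1.1, -162.1]), array([ -0.3, -35.4,  -0. ]))
213
127 [ 0.53591788 -0.26236331] 0.11424383481247902
```

View pics/y_t.png

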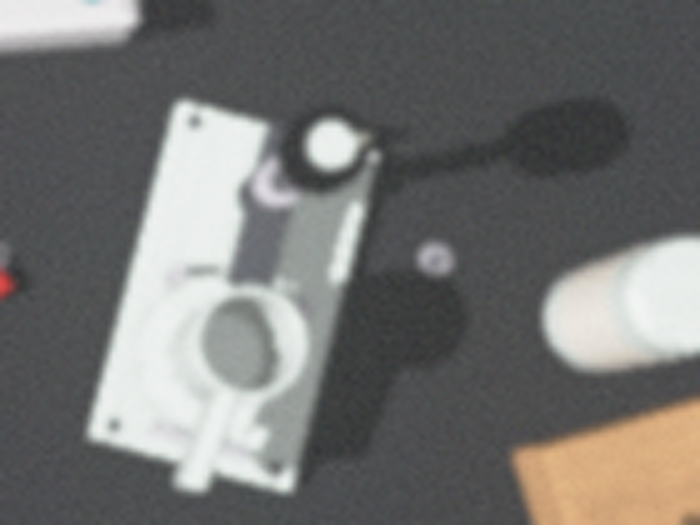

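```bash
python3 -m jog '[{"jaw":0,"xyz":[53.9,0,-32.4],"angular":[0,0,0]},{"jaw":0,"xyz":[53.9,0,-32.4],"angular":[0,0,0]},{"jaw":0,"xyz":[53.9,0,-32.4],"angular":[0,0,0]},{"jaw":0,"xyz":[53.9,0,-32.4],"angular":[0,0,0]},{"jaw":0,"xyz":[53.9,0,-32.4],"angular":[0,0,0]}]';python3 -m jog '[{"jaw":0,"xyz":[0,0,0],"angular":[0,-10.7,0]},{"jaw":0,"xyz":[0,0,0],"angular":[0,-10.7,0]},{"jaw":0,"xyz":[0,0,0],"angular":[0,-10.7,0]},{"jaw":0,"xyz":[0,0,0],"angular":[0,-3.4,0]},{"jaw":0,"xyz":[0,0,0],"angular":[0,0,0]}]';python3 - <<'E'
from kin import *
o=r.get_obs();print(o['ft_force'],o['joint_positions'].round(1))
print(go([.6352,-.2906,.3404],R.from_euler('xyz',[-90,0,48],degrees=True)))
c=capture("wrist");cv2.imwrite("pics/z_w.png",c["color"][:,:,::-1]);w=cloud(c)
m=(w[...,2]>.105)&(w[...,2]<.125)&(np.hypot(w[...,0]-.538,w[...,1]+.264)<.036);ring=w[m]
s=least_squares(lambda p:np.hypot(ring[:,0]-p[0],ring[:,1]-p[1])-.030,[.53,-.26],loss='soft_l1',f_scale=.002);print(len(ring),s.x,np.median(ring[:,2]))
d=np.hypot(w[...,0]-s.x[0],w[...,1]-s.x[1]);m=(d>.036)&(d<.047)&(w[...,2]<.035)&(w[...,2]>.02);print(m.sum(),np.median(w[m][:,2]),w[m][:,2].std())
q=w[m];k=np.linalg.lstsq(np.c_[q[:,:2]-s.x,np.ones(len(q))],q[:,2],rcond=None)[0];print(np.degrees(k[:2]),k[2])
E
```

```text
time: 47.45
eef_pos: [0.6347, -0.2923, 0.4218]
tcp_rot: [-89.7, 0.1, 12.1]
ft_force: [-0.1, -1.0, 0.5]
width: 0.0928
time: 48.08
eef_pos: [0.6327, -0.2918, 0.4223]
tcp_rot: [-89.7, -0.1, 47.6]
ft_force: [0.3, 1.2, 0.1]
width: 0.0932
[0.25273982 1.16626858 0.11301389] [ -26.9    9.2   78.2    0.2   92.9 -164.5]
(array([ 2.4, 81.9, -1.4]), array([-0.3, -0.4,  0.1]))
1855 [ 0.53886539 -0.26393934] 0.11412206273456721
1602 0.02680093860563637 0.0009894839802730507
[-0.22048443  0.3736964 ] 0.026874643454602172
```

View pics/z_w.png

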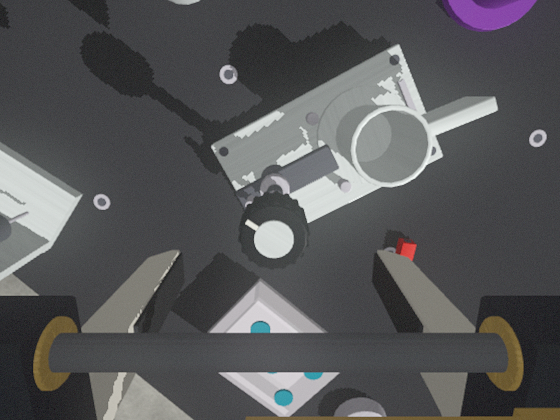

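```bash
python3 -m jog '[{"jaw":0,"xyz":[2.4,30,-1.4],"angular":[-0.3,0,0]},{"jaw":0,"xyz":[0,35,0],"angular":[0,0,0]},{"jaw":0,"xyz":[0,17,0],"angular":[0,0,0]},{"jaw":0,"xyz":[0,0,0],"angular":[0,0,0]},{"jaw":200,"xyz":[0,0,0],"angular":[0,0,0]}]' 25; python3 -m jog '[{"jaw":200,"xyz":[0,0,0],"angular":[0,0,0]},{"jaw":200,"xyz":[0,0,0],"angular":[0,0,0]},{"jaw":200,"xyz":[0,0,0],"angular":[0,0,0]},{"jaw":200,"xyz":[0,0,0],"angular":[0,0,0]},{"jaw":200,"xyz":[0,0,0],"angular":[0,0,0]}]' 30; python3 -c "
from h import *
o=r.get_obs();print(o['ft_force'],o['ft_torque'],o['joint_positions'].round(1))
print(go([.6353,-.2906,.3404],R.from_euler('xyz',[-90,0,48],degrees=True)))"
```

```text
time: 48.75
eef_pos: [0.6355, -0.2909, 0.3439]
tcp_rot: [-90.3, -0.1, 47.7]
ft_force: [0.3, 0.2, 0.1]
width: 0.0871
time: 49.38
eef_pos: [0.6353, -0.2908, 0.3424]
tcp_rot: [-90.1, -0.1, 47.7]
ft_force: [-1.9, 1.1, 0.5]
width: 0.0415
[-1.94658943  1.08422584  0.53051279] [0.2296323  0.15375244 0.01564268] [-2.670e+01  1.080e+01  8.380e+01  1.000e-01  8.530e+01 -1.644e+02]
(array([0.1, 2. , 0.1]), array([ 0.1, -0.3,  0.1]))
```

Turn clockwise with descent.

```bash
python3 -m jog '[{"jaw":200,"xyz":[0,0.6,0],"angular":[0,10.7,0]},{"jaw":200,"xyz":[0,0.6,0],"angular":[0,10.7,0]},{"jaw":200,"xyz":[0,0.6,0],"angular":[0,10.7,0]},{"jaw":200,"xyz":[0,0.6,0],"angular":[0,10.7,0]},{"jaw":200,"xyz":[0,0.6,0],"angular":[0,10.7,0]}]' 30; python3 -m jog '[{"jaw":200,"xyz":[0,0.6,0],"angular":[0,10.7,0]},{"jaw":200,"xyz":[0,0.6,0],"angular":[0,10.7,0]},{"jaw":200,"xyz":[0,0.6,0],"angular":[0,10.7,0]},{"jaw":200,"xyz":[0,0.6,0],"angular":[0,10.7,0]},{"jaw":200,"xyz":[0,0.6,0],"angular":[0,10.7,0]}]' 30;python3 -m jog '[{"jaw":200,"xyz":[0,0.6,0],"angular":[0,10.7,0]},{"jaw":200,"xyz":[0,0.6,0],"angular":[0,10.7,0]},{"jaw":200,"xyz":[0,0.6,0],"angular":[0,10.7,0]},{"jaw":200,"xyz":[0,0.6,0],"angular":[0,10.7,0]},{"jaw":200,"xyz":[0,0.6,0],"angular":[0,10.7,0]}]' 30;python3 -c "
from h import *
o=r.get_obs();print(o['ft_force'],o['ft_torque'],o['joint_positions'].round(1))"
```

```text
time: 50.0
eef_pos: [0.6353, -0.2908, 0.3394]
tcp_rot: [-90.0, -0.2, -6.1]
ft_force: [-2.0, 2.9, 0.2]
width: 0.0411
time: 50.62
eef_pos: [0.6353, -0.2907, 0.3364]
tcp_rot: [-89.9, -0.1, -59.6]
ft_force: [-1.0, 2.9, 1.8]
width: 0.0414
time: 51.25
eef_pos: [0.6354, -0.2906, 0.3334]
tcp_rot: [-89.8, 0.1, -113.1]
ft_force: [0.1, 1.9, 1.9]
width: 0.0417
[0.11471437 1.90177292 1.85635829] [0.67546903 0.80473961 0.07536848] [-26.7  11.   84.3   0.1  84.5  -3.6]
```

```bash
python3 -m jog '[{"jaw":200,"xyz":[0,0.6,0],"angular":[0,10.7,0]},{"jaw":200,"xyz":[0,0.6,0],"angular":[0,10.7,0]},{"jaw":200,"xyz":[0,0.6,0],"angular":[0,10.7,0]},{"jaw":200,"xyz":[0,0.6,0],"angular":[0,10.7,0]},{"jaw":200,"xyz":[0,0.6,0],"angular":[0,10.7,0]}]' 30; python3 -m jog '[{"jaw":200,"xyz":[0,0.6,0],"angular":[0,10.7,0]},{"jaw":200,"xyz":[0,0.6,0],"angular":[0,10.7,0]},{"jaw":200,"xyz":[0,0.6,0],"angular":[0,10.7,0]},{"jaw":200,"xyz":[0,0,0],"angular":[0,0,0]},{"jaw":200,"xyz":[0,0,0],"angular":[0,0,0]}]' 30; python3 -c "
from h import *
o=r.get_obs();print(o['ft_force'],o['ft_torque'],o['joint_positions'].round(1))
c=capture('wrist');crop(c,0,0,560,420,1.4,'aa_w.png')"
```

```text
time: 51.88
eef_pos: [0.6354, -0.2907, 0.3304]
tcp_rot: [-90.0, 0.2, -166.6]
ft_force: [0.3, 1.3, 1.6]
width: 0.0412
time: 52.5
eef_pos: [0.6354, -0.2908, 0.3287]
tcp_rot: [-90.1, 0.2, 161.9]
ft_force: [1.0, 1.6, 1.2]
width: 0.0417
[0.95760093 1.6085331  1.17617762] [ 0.76695239  0.11907333 -0.05741888] [-26.7  11.2  84.6   0.1  84.   81.4]
```

View pics/aa_w.png

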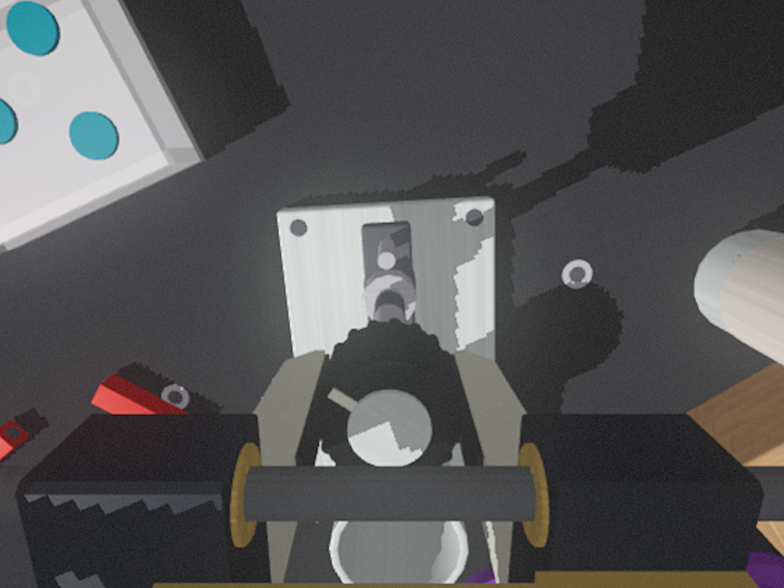

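```bash
python3 -m jog '[{"jaw":200,"xyz":[0,0.6,0],"angular":[0,10.7,0]},{"jaw":200,"xyz":[0,0.6,0],"angular":[0,10.7,0]},{"jaw":200,"xyz":[0,0.6,0],"angular":[0,10.7,0]},{"jaw":200,"xyz":[0,0.6,0],"angular":[0,10.7,0]},{"jaw":200,"xyz":[0,0.2,0],"angular":[0,5,0]}]' 45; python3 -c "
from h import *
o=r.get_obs();print(o['ft_force'],o['ft_torque'],o['joint_positions'].round(1))"; python3 -m jog '[{"jaw":200,"xyz":[0,0.3,0],"angular":[0,5,0]},{"jaw":200,"xyz":[0,0.3,0],"angular":[0,5,0]},{"jaw":200,"xyz":[0,0.2,0],"angular":[0,3,0]},{"jaw":200,"xyz":[0,0,0],"angular":[0,0,0]},{"jaw":200,"xyz":[0,0,0],"angular":[0,0,0]}]' 45;  python3 -c "
from h import *
o=r.get_obs();print(o['ft_force'],o['ft_torque'],o['joint_positions'].round(1))
c=capture('wrist');crop(c,160,200,400,380,3,'ab_w.png')"
```

```text
time: 53.18
eef_pos: [0.6354, -0.2908, 0.326]
tcp_rot: [-90.2, 0.1, 113.8]
ft_force: [-0.8, 1.0, 1.3]
width: 0.0415
[-0.77898981  0.99705733  1.28697287] [0.52068525 0.15579403 0.06620851] [-2.670e+01  1.120e+01  8.480e+01  1.000e-01  8.380e+01  1.295e+02]
time: 53.8
eef_pos: [0.6354, -0.2908, 0.3253]
tcp_rot: [-90.2, 0.1, 101.0]
ft_force: [-2.5, 2.0, 4.9]
width: 0.0414
[-2.46328445  2.04725309  4.86968489] [0.63730573 0.55185056 0.07664438] [-2.670e+01  1.130e+01  8.480e+01  1.000e-01  8.370e+01  1.423e+02]
```

View pics/ab_w.png

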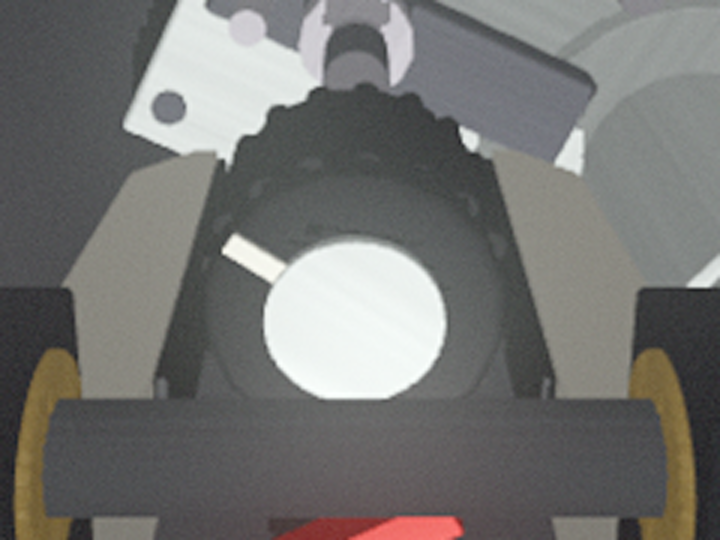

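```bash
python3 -m jog '[{"jaw":200,"xyz":[0,0.2,0],"angular":[0,4,0]},{"jaw":200,"xyz":[0,0.2,0],"angular":[0,4,0]},{"jaw":200,"xyz":[0,0,0],"angular":[0,4,0]},{"jaw":200,"xyz":[0,0,0],"angular":[0,0,0]},{"jaw":200,"xyz":[0,0,0],"angular":[0,0,0]}]' 55; python3 -c "
from h import *
o=r.get_obs();print(o['ft_force'],o['ft_torque'],o['joint_positions'].round(1))"; python3 -m jog '[{"jaw":200,"xyz":[0,0,0],"angular":[0,4,0]},{"jaw":200,"xyz":[0,0,0],"angular":[0,4,0]},{"jaw":200,"xyz":[0,0,0],"angular":[0,2,0]},{"jaw":200,"xyz":[0,0,0],"angular":[0,0,0]},{"jaw":200,"xyz":[0,0,0],"angular":[0,0,0]}]' 55;  python3 -c "
from h import *
o=r.get_obs();print(o['ft_force'],o['ft_torque'],o['joint_positions'].round(1))
c=capture('wrist');crop(c,160,200,400,380,3,'ac_w.png')"
```

```text
time: 54.48
eef_pos: [0.6353, -0.2908, 0.325]
tcp_rot: [-90.2, 0.0, 88.9]
ft_force: [-4.2, 3.9, 5.8]
width: 0.0415
[-4.16074352  3.94704045  5.81726456] [0.78617036 0.7151246  0.3253984 ] [-2.670e+01  1.130e+01  8.490e+01  1.000e-01  8.370e+01  1.544e+02]
time: 55.1
eef_pos: [0.6356, -0.2897, 0.325]
tcp_rot: [-90.2, -0.2, 79.0]
ft_force: [-4.1, 15.2, 8.1]
width: 0.0413
[-4.11491898 15.21834057  8.07902796] [2.73505056 0.69988788 0.69378957] [-26.6  11.3  84.9   0.2  83.8 164.3]
```

View pics/ac_w.png

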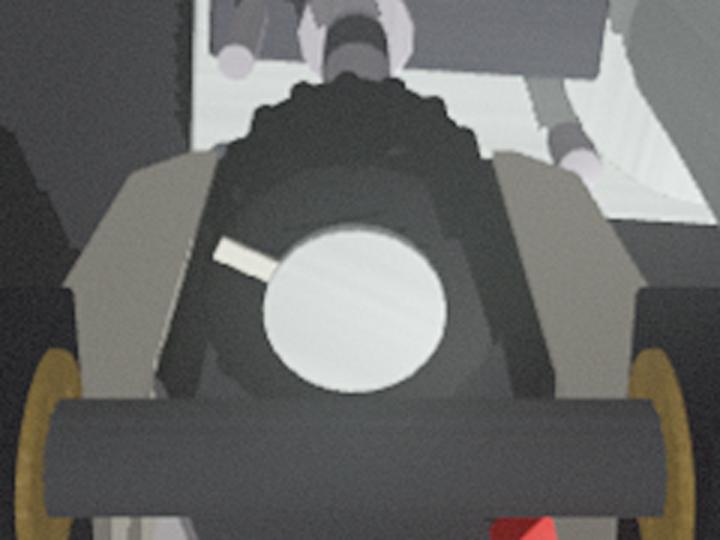

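```bash
python3 -m jog '[{"jaw":200,"xyz":[0,0,0],"angular":[0,-4,0]},{"jaw":0,"xyz":[0,0,0],"angular":[0,0,0]},{"jaw":0,"xyz":[0,0,0],"angular":[0,0,0]},{"jaw":0,"xyz":[0,0,0],"angular":[0,0,0]},{"jaw":0,"xyz":[0,0,0],"angular":[0,0,0]}]' 55; python3 -m jog '[{"jaw":0,"xyz":[0,-20,0],"angular":[0,0,0]},{"jaw":0,"xyz":[0,-40,0],"angular":[0,0,0]},{"jaw":0,"xyz":[0,-50,0],"angular":[0,0,0]},{"jaw":0,"xyz":[0,0,0],"angular":[0,0,0]},{"jaw":0,"xyz":[0,0,0],"angular":[0,0,0]}]'; python3 - <<'E'
from kin import *
c=capture("wrist");cv2.imwrite("pics/ad_w.png",c["color"][:,:,::-1]);w=cloud(c);np.save("wad.npy",w)
o=r.get_obs();print(o['ft_force'],o['joint_positions'].round(1),pose()[0])
E
```

```text
time: 55.78
eef_pos: [0.6354, -0.291, 0.3246]
tcp_rot: [-90.2, 0.0, 82.8]
ft_force: [0.9, 0.7, 0.2]
width: 0.0765
time: 56.4
eef_pos: [0.6349, -0.2908, 0.4354]
tcp_rot: [-90.2, 0.0, 82.8]
ft_force: [0.2, 0.4, -0.2]
width: 0.093
[ 0.0300434  -0.01377721  0.25609176] [-2.670e+01  9.200e+00  7.710e+01  1.000e-01  9.360e+01  1.605e+02] [ 0.63491983 -0.29076968  0.43437871]
```

View pics/ad_w.png

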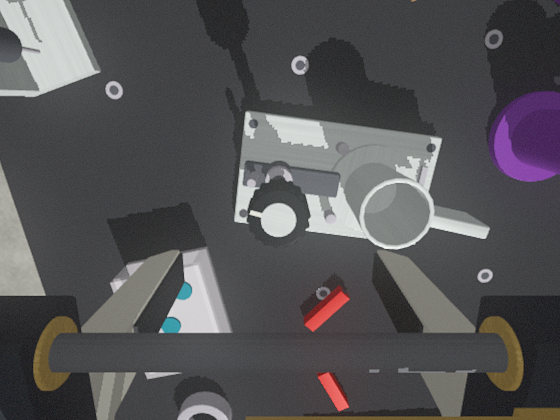

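```bash
python3 - <<'E'
from kin import *
w=np.load("wad.npy");c=capture("wrist")
for u,v in [(305,178),(320,181)]: print('strap',np.nanmedian(w[v-3:v+4,u-3:u+4].reshape(-1,3),0))
m=(w[...,2]>.105)&(w[...,2]<.125)&(np.hypot(w[...,0]-.538,w[...,1]+.264)<.036);ring=w[m]
s=least_squares(lambda p:np.hypot(ring[:,0]-p[0],ring[:,1]-p[1])-.030,[.53,-.26],loss='soft_l1',f_scale=.002);print(s.x,np.median(ring[:,2]))
d=np.hypot(w[...,0]-s.x[0],w[...,1]-s.x[1]);m=(d>.036)&(d<.047)&(w[...,2]<.033)&(w[...,2]>.02);q=w[m];k=np.linalg.lstsq(np.c_[q[:,:2]-s.x,np.ones(len(q))],q[:,2],rcond=None)[0];print(np.degrees(k[:2]),k[2])
crop(c,220,160,340,250,6,"ae_w.png")
old=cv2.imread("pics/d_w.png");cv2.imwrite("pics/ae_old.png",cv2.resize(old[190:280,215:335],None,fx=6,fy=6,interpolation=cv2.INTER_CUBIC))
c=capture("side");crop(c,270,110,400,212,6,"ae_s.png")
E
```

```text
strap [ 0.60861001 -0.28712454  0.03853451]
strap [ 0.59356776 -0.28209012  0.03881493]
[ 0.53932133 -0.26378125] 0.11404853291924472
[-0.37786513  0.42578139] 0.02690703523288204
```

View pics/ae_w.png

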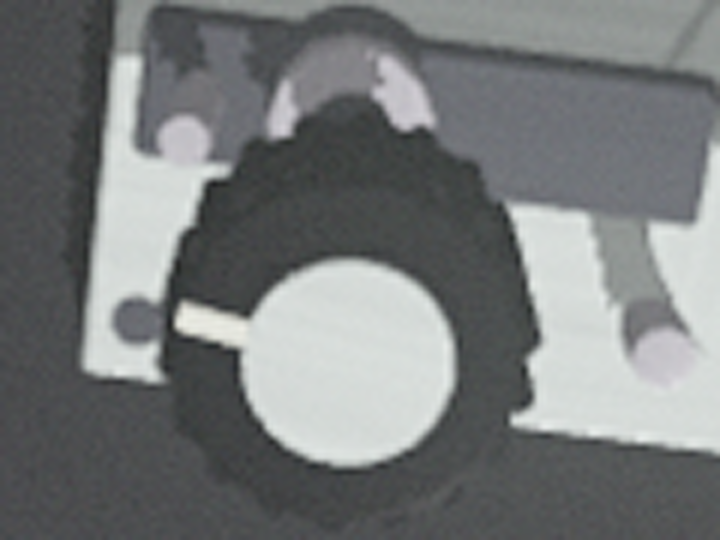

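View pics/ae_old.png

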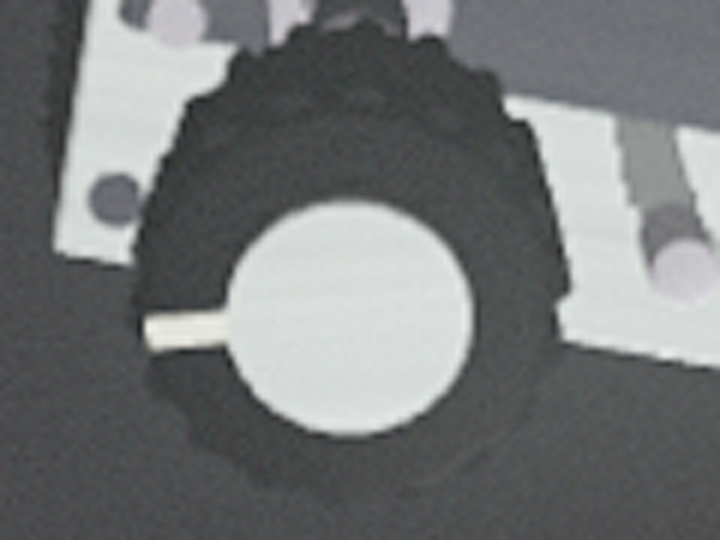

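View pics/ae_s.png

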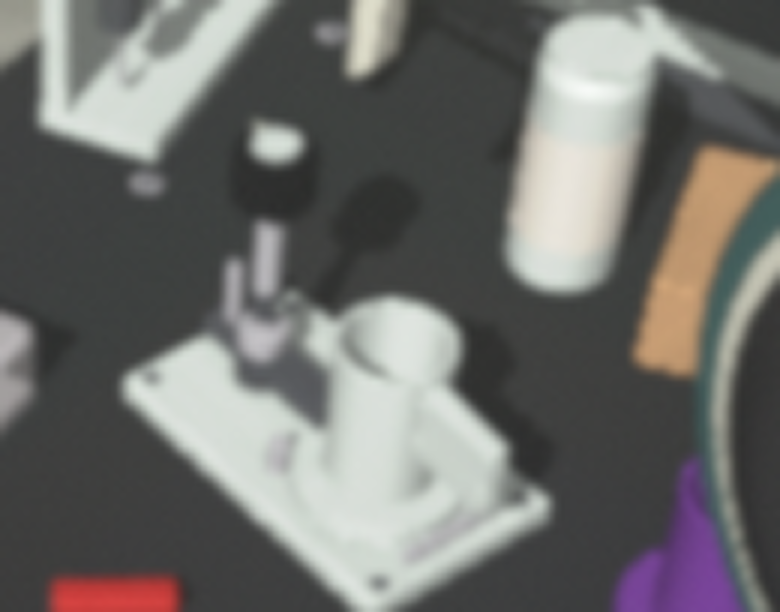

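```bash
python3 -m jog '[{"jaw":0,"xyz":[-40,-30,0],"angular":[0,0,0]},{"jaw":0,"xyz":[-50,0,0],"angular":[0,0,0]},{"jaw":0,"xyz":[-50,0,0],"angular":[0,0,0]},{"jaw":0,"xyz":[-50,0,0],"angular":[0,0,0]},{"jaw":0,"xyz":[0,0,0],"angular":[0,0,0]}]'; python3 - <<'E'
from h import *
c=capture("top");crop(c,40,60,540,340,1.6,"af_t.png")
c=capture("side");crop(c,100,80,440,335,2.3,"af_s.png")
E
```

```text
time: 57.18
eef_pos: [0.6104, -0.4826, 0.4625]
tcp_rot: [-90.1, -0.1, 82.7]
ft_force: [-0.8, -0.2, -0.5]
width: 0.093
```

View pics/af_t.png

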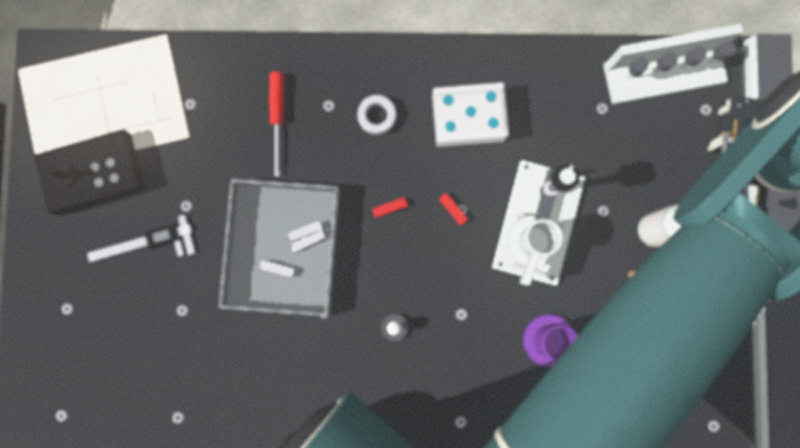

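View pics/af_s.png

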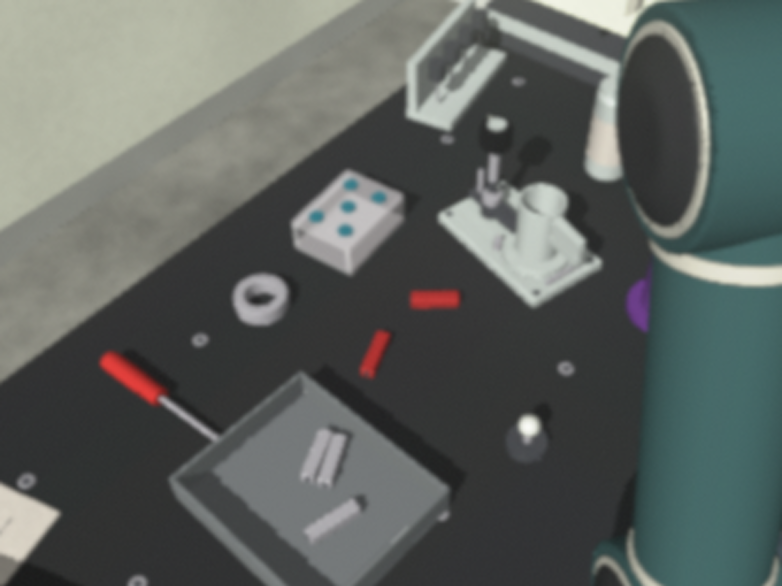

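Three stand-offs are in the tray, none is left on the granite, and the housing is clamped. Everything else is where it was, so I'm handing the job in.

```bash
python3 -c "
from plant import r
print(r.finish_job())"
```

```text
the job is handed in; nothing more can be done
None
```

The job is done and handed in at about 57 s of the 210 s.

- **Unscrewing:** I turned the knob up to its stop; the strap rose to the 16.6 mm given for the stop, to within the camera's accuracy.
- **Emptying:** I lifted the housing out by its ear and tipped the two stand-offs in it into the tray.
- **Stand-off on the granite:** I stood the empty housing on the granite for a moment and put the one steel stand-off lying there into the tray. The two red look-alikes were left alone.
- **Putting back:** I re-seated the housing and screwed the knob down until it turned hard (about 0.7 N m).

**Last checks:**
- All three stand-offs are in the tray and no steel one is left on the granite.
- The housing is empty and upright, with its flange level to about 0.5°. It stands within about 1 mm of where it started.
- The strap's top is at 38.7 mm, level with the flange plus the strap's thickness, so it is pressing on the housing.
- Nothing else on the table seems to have moved. The arm hid the spray can and the wooden box in part in the last pictures, and the rearmost purple cup altogether.

**One hiccup:** while re-seating, the flange touched a stop pin with about 25 N. I backed off 2 mm and then lowered the housing freely.

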